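# Make up the assembly kit: castings in their nests, nuts shaken out over the tray

### The arm

A 6-joint arm with a two-finger parallel gripper is mounted at the origin on the work surface. World frame = base frame: x ahead of the robot, y to its left, z up, the work surface at z = 0. Lengths are in m, angles in rad, forces in N, time in s.
With the tool pointing down it reaches from about 0.425 to 0.95 m from the base axis. Payload 3.5 kg.
Tool frame: the origin (TCP) lies midway between the tips of the shut fingers; the grasp point (between the pads) lies 19 mm behind it (ctrl.grip_depth is the distance from the TCP to the grasp point, in m); z points along the fingers, y is the line along which they close (so a half turn about z gives the same grasp; the last joint's range is limited). The gripper opens to 85 mm and grips with 20 to 120 N. Pads are 22 mm wide; open, the fingers measure 114 mm over their backs; the gripper's body (76 mm by 85 mm) begins 54 mm behind the grasp point. The pads swing forward as they close: fully open they stand 13 mm farther back than shut.
Start: joints at [-1.292, 0.286, 1.577, -0, 1.279, -0.15], TCP at [0.281, -0.614, 0.231] pointing down, gripper open.
Joint ranges: [-2.77, 2.77], [-0.9, 2.22], [0.21, 2.48], [-1.53, 4.67], [0.24, 2.81], [-2.84, 2.84]. Speed limits (rad/s): [2.79, 2.79, 3.14, 3.14, 3.14, 3.14].

### API

Orientations are given as [roll, pitch, yaw] about the fixed x, y, z axes, in that order (R = Rz(yaw) Ry(pitch) Rx(roll)).
In Python, from bench import ctrl gives the robot as it stands.
- The arm moves only by the shell command python3 -m handwheel 'ROWS' [FORCE]. ROWS is text: rows parted by semicolons, each of 7 numbers parted by spaces: the opening, from 0 (shut) to 1 (fully open), then the shift along the tool's x, y, z in units of 250 mm (1.0 is 250 mm), then the turn, a rotation vector about the tool's x, y, z in units of 360 degrees (1.0 is 360 degrees). In form: jaw dx dy dz rx ry rz; .... A call has exactly 8 rows; each row shifts and turns the commanded pose from where the row before left it, along the tool's axes as they then stand; what a row does not reach is not made up. A row lasts 1/12 s, in which the tool goes at most 41.7 mm and 7.16 degrees, less where a joint would pass 70% of its speed; a pose out of reach is approached as far as the arm can. A call with a number of a shift or a turn outside -1 to 1 is refused whole. A call with a gripper value outside its range is refused whole. The fingers move at their own pace and stop on an object; FORCE is the grip in N (left out, the last holds). Time passes only in rows, so rows that do not move let the fingers close, or fill a call up. It gives the time, the measured TCP pose, the force, the opening and the grip force at its end, in the units of the state.
- ctrl.observe(): the state, without advancing time (a new reading comes with each control period).
- ctrl.snapshot(name): name is "scene" or "top"; returns a dict with "img" (480x640x3 uint8, red, green, blue), "fx", "fy", "cx", "cy" (pixels), "dist" ([k1, k2, p1, p2, k3] as OpenCV has them; the pictures are not rectified), "R" (3x3) and "t" (3): a world point X has camera coordinates R X + t. Camera axes: x right, y down, z forward; pixel columns grow to the right and rows downward; lengths in m; the calibration is good to about 2 mm. A picture is of the moment at which its call begins. There is no depth.
- ctrl.hand_in(): hands the job in; it is judged then, once.
The state is a dict: "time": time; "joint_positions": joint angles; "qd": joint speeds; "joint_efforts": joint torques, N m; "position": TCP position; "tool_rot": TCP orientation; "contact_force": force on the tool from outside, world axes, zero at the start; "torque": the same for the moment, N m; "finger_gap": opening from 0.0 (shut) to 1.0 (fully open); "finger_force": force on a finger pad.
Only numpy, scipy, OpenCV 4.12 (cv2) and the standard library are available. Lean on these libraries where they do the work, as an engineer would, in place of code of your own. Each camera call takes 0.05 s, during which the arm holds its last target. There are 200 camera calls.

### The job

Make up the kit for the next enclosure: set each of the three aluminium castings fully down in the nest of its own shape, and tip and shake all the brass nuts out of the hand shaker evenly over the three-bay tray, so that every bay gets at least two and none is left in the shaker or on the bench. Then park the empty shaker upright on the rubber mat, well within its edges, and leave the tools lying on the bench alone.

Things in the scene. Friction and masses are not known exactly. Their poses are not given: they have to be found in the camera images.
- shaker: hand shaker, upright: closed flat white plastic box, clear lid (fixed), 120 (x) x 56 (y) x 46 high, walls 2.5, floor 3, 0.2 to 0.3 kg, nuts on its floor; origin under its centre. Its -x end tapers over 22 mm to an open mouth 36 wide, 41 high, no lip. Grip its flat sides (56 mm, along y). Nuts slide out (friction 0.35) with the mouth end tipped down 15 to 30 degrees; shaking helps
- shaker_mouth (a point): lower edge of the shaker's mouth, middle: 60 mm from the shaker's origin along its -x, 3 mm above its underside
- tray: fixed grey plastic tray, 84 (x) x 240 (y) x 26 high, walls and dividers 4 thick and floor 4 thick, origin under its centre; two full-height dividers across it make three equal bays in a row along its y, each 76 (x) x about 75 (y) inside, their centres at y = -79, 0 and +79 mm and x = 0
- carrier: fixed aluminium plate 100 (x) x 274 (y) x 8 that carries the three nests in a row along its y, 90 apart, in any order
- nest_round: fixed white block 86 x 86 x 16 on the carrier, origin under its centre, with a round pocket of 53 diameter and 10 deep in its middle, floor lined black (pocket floor 6 above the origin)
- nest_square: the same with a square pocket 47 x 47, 10 deep, sides along the block's x and y
- nest_long: the same with an oblong pocket 73 along the block's x and 33 along its y, 10 deep
- cast_round: loose aluminium casting, stands upright: round base of 50 diameter and 14 high, above it a round boss of 28 diameter up to 46 high; 0.14 kg; origin under its centre
- cast_square: loose aluminium casting: square base 44 x 44 x 14, above it a square boss 26 x 26 up to 46 high; 0.14 kg; origin under its centre, sides along x and y
- cast_long: loose aluminium casting: oblong base 70 (x) x 30 (y) x 14, above it a boss 42 (x) x 24 (y) up to 46 high; 0.15 kg; origin under its centre
- mat: fixed black rubber mat, 140 (x) x 110 (y) x 3 thick, origin under its centre: the shaker's parking place
- nut0: loose brass hexagon nut, 13 across flats, 15 across corners, 12 long along its z, 12 g; origin at its centre; starts inside the shaker
- nut1: loose brass hexagon nut, 13 across flats, 15 across corners, 12 long along its z, 12 g; origin at its centre; starts inside the shaker. May be absent
- nut2: loose brass hexagon nut, 13 across flats, 15 across corners, 12 long along its z, 12 g; origin at its centre; starts inside the shaker. May be absent
- nut3: loose brass hexagon nut, 13 across flats, 15 across corners, 12 long along its z, 12 g; origin at its centre; starts inside the shaker. May be absent
- nut4: loose brass hexagon nut, 13 across flats, 15 across corners, 12 long along its z, 12 g; origin at its centre; starts inside the shaker. May be absent
- nut5: loose brass hexagon nut, 13 across flats, 15 across corners, 12 long along its z, 12 g; origin at its centre; starts inside the shaker. May be absent
- nut6: loose brass hexagon nut, 13 across flats, 15 across corners, 12 long along its z, 12 g; origin at its centre; starts inside the shaker. May be absent
- nut7: loose brass hexagon nut, 13 across flats, 15 across corners, 12 long along its z, 12 g; origin at its centre; starts inside the shaker. May be absent
- nut8: loose brass hexagon nut, 13 across flats, 15 across corners, 12 long along its z, 12 g; origin at its centre; starts inside the shaker. May be absent
- nut9: loose brass hexagon nut, 13 across flats, 15 across corners, 12 long along its z, 12 g; origin at its centre; starts inside the shaker. May be absent
- screwdriver: loose screwdriver 190 long lying on the bench, origin under its middle: not to be disturbed
- tape: loose roll of tape, 60 diameter, 18 high, origin under its centre: not to be disturbed
- spanner: loose spanner 160 long lying on the bench, origin under its middle: not to be disturbed

How it is judged:
On the way:
1. the shaker, held, is tipped mouth down over the tray (angle between shaker's own z axis and vertical above 0.15 rad and contact force between the fingers and shaker above 0.5 N and x of shaker_mouth in the frame of tray between -0.06 and 0.06 m and y of shaker_mouth in the frame of tray between -0.13 and 0.13 m), for 0.2 s.
At the end, for the whole second after the job is handed in: Each casting in its own nest: 4 mm of centre, 3 mm of pocket floor, upright (0.08 rad). All nuts in the tray, two or more per bay. Shaker upright (0.08 rad) on the mat, origin within 45 mm (mat x) and 45 mm (mat y) of its centre. All at rest (horizontal distance between cast_round and nest_round below 0.004 m and z of cast_round in the frame of nest_round below 0.009 m and angle between each of cast_round, cast_square, cast_long, shaker's own z axis and vertical below 0.08 rad and linear speed of each of cast_round, cast_square, cast_long, shaker below 0.03 m/s and horizontal distance between cast_square and nest_square below 0.004 m and z of cast_square in the frame of nest_square below 0.009 m and horizontal distance between cast_long and nest_long below 0.004 m and z of cast_long in the frame of nest_long below 0.009 m and x of nut0 in the frame of tray between -0.04 and 0.04 m and y of nut0 in the frame of tray between -0.118 and 0.118 m and z of nut0 in the frame of tray between 0 and 0.035 m and linear speed of each of nut0, nut1, nut2, nut3, nut4, nut5, nut6, nut7, nut8, nut9 below 0.05 m/s and x of nut1 in the frame of tray between -0.04 and 0.04 m and y of nut1 in the frame of tray between -0.118 and 0.118 m and z of nut1 in the frame of tray between 0 and 0.035 m and x of nut2 in the frame of tray between -0.04 and 0.04 m and y of nut2 in the frame of tray between -0.118 and 0.118 m and z of nut2 in the frame of tray between 0 and 0.035 m and x of nut3 in the frame of tray between -0.04 and 0.04 m and y of nut3 in the frame of tray between -0.118 and 0.118 m and z of nut3 in the frame of tray between 0 and 0.035 m and x of nut4 in the frame of tray between -0.04 and 0.04 m and y of nut4 in the frame of tray between -0.118 and 0.118 m and z of nut4 in the frame of tray between 0 and 0.035 m and x of nut5 in the frame of tray between -0.04 and 0.04 m and y of nut5 in the frame of tray between -0.118 and 0.118 m and z of nut5 in the frame of tray between 0 and 0.035 m and x of nut6 in the frame of tray between -0.04 and 0.04 m and y of nut6 in the frame of tray between -0.118 and 0.118 m and z of nut6 in the frame of tray between 0 and 0.035 m and x of nut7 in the frame of tray between -0.04 and 0.04 m and y of nut7 in the frame of tray between -0.118 and 0.118 m and z of nut7 in the frame of tray between 0 and 0.035 m and x of nut8 in the frame of tray between -0.04 and 0.04 m and y of nut8 in the frame of tray between -0.118 and 0.118 m and z of nut8 in the frame of tray between 0 and 0.035 m and x of nut9 in the frame of tray between -0.04 and 0.04 m and y of nut9 in the frame of tray between -0.118 and 0.118 m and z of nut9 in the frame of tray between 0 and 0.035 m and height (world z) of shaker below 0.008 m and x of shaker in the frame of mat between -0.045 and 0.045 m and y of shaker in the frame of mat between -0.045 and 0.045 m and not (y of each of nut1, nut2, nut3, nut4, nut5, nut6, nut7, nut8, nut9 in the frame of tray above -0.0393 m or y of each of nut0, nut2, nut3, nut4, nut5, nut6, nut7, nut8, nut9 in the frame of tray above -0.0393 m or y of each of nut0, nut1, nut3, nut4, nut5, nut6, nut7, nut8, nut9 in the frame of tray above -0.0393 m or y of each of nut0, nut1, nut2, nut4, nut5, nut6, nut7, nut8, nut9 in the frame of tray above -0.0393 m or y of each of nut0, nut1, nut2, nut3, nut5, nut6, nut7, nut8, nut9 in the frame of tray above -0.0393 m or y of each of nut0, nut1, nut2, nut3, nut4, nut6, nut7, nut8, nut9 in the frame of tray above -0.0393 m or y of each of nut0, nut1, nut2, nut3, nut4, nut5, nut7, nut8, nut9 in the frame of tray above -0.0393 m or y of each of nut0, nut1, nut2, nut3, nut4, nut5, nut6, nut8, nut9 in the frame of tray above -0.0393 m or y of each of nut0, nut1, nut2, nut3, nut4, nut5, nut6, nut7, nut9 in the frame of tray above -0.0393 m or y of each of nut0, nut1, nut2, nut3, nut4, nut5, nut6, nut7, nut8 in the frame of tray above -0.0393 m) and not (horizontal distance between each of nut1, nut2, nut3, nut4, nut5, nut6, nut7, nut8, nut9 and tray above 0.046 m or horizontal distance between each of nut0, nut2, nut3, nut4, nut5, nut6, nut7, nut8, nut9 and tray above 0.046 m or horizontal distance between each of nut0, nut1, nut3, nut4, nut5, nut6, nut7, nut8, nut9 and tray above 0.046 m or horizontal distance between each of nut0, nut1, nut2, nut4, nut5, nut6, nut7, nut8, nut9 and tray above 0.046 m or horizontal distance between each of nut0, nut1, nut2, nut3, nut5, nut6, nut7, nut8, nut9 and tray above 0.046 m or horizontal distance between each of nut0, nut1, nut2, nut3, nut4, nut6, nut7, nut8, nut9 and tray above 0.046 m or horizontal distance between each of nut0, nut1, nut2, nut3, nut4, nut5, nut7, nut8, nut9 and tray above 0.046 m or horizontal distance between each of nut0, nut1, nut2, nut3, nut4, nut5, nut6, nut8, nut9 and tray above 0.046 m or horizontal distance between each of nut0, nut1, nut2, nut3, nut4, nut5, nut6, nut7, nut9 and tray above 0.046 m or horizontal distance between each of nut0, nut1, nut2, nut3, nut4, nut5, nut6, nut7, nut8 and tray above 0.046 m) and not (y of each of nut1, nut2, nut3, nut4, nut5, nut6, nut7, nut8, nut9 in the frame of tray below 0.0393 m or y of each of nut0, nut2, nut3, nut4, nut5, nut6, nut7, nut8, nut9 in the frame of tray below 0.0393 m or y of each of nut0, nut1, nut3, nut4, nut5, nut6, nut7, nut8, nut9 in the frame of tray below 0.0393 m or y of each of nut0, nut1, nut2, nut4, nut5, nut6, nut7, nut8, nut9 in the frame of tray below 0.0393 m or y of each of nut0, nut1, nut2, nut3, nut5, nut6, nut7, nut8, nut9 in the frame of tray below 0.0393 m or y of each of nut0, nut1, nut2, nut3, nut4, nut6, nut7, nut8, nut9 in the frame of tray below 0.0393 m or y of each of nut0, nut1, nut2, nut3, nut4, nut5, nut7, nut8, nut9 in the frame of tray below 0.0393 m or y of each of nut0, nut1, nut2, nut3, nut4, nut5, nut6, nut8, nut9 in the frame of tray below 0.0393 m or y of each of nut0, nut1, nut2, nut3, nut4, nut5, nut6, nut7, nut9 in the frame of tray below 0.0393 m or y of each of nut0, nut1, nut2, nut3, nut4, nut5, nut6, nut7, nut8 in the frame of tray below 0.0393 m)); the robot touches nothing.
It fails at once if a bench tool or the tape is pushed more than 30 mm (distance of any of screwdriver, tape, spanner from where it was at the start of the episode above 0.03 m).
Of nut0, nut1, nut2, nut3, nut4, nut5, nut6, nut7, nut8, nut9 only 8 to 10 are there at a start; the rules pass over those that are not, and their reading is None.
At some moment in a run one of cast_round, cast_square, cast_long, shaker may be knocked a few centimetres aside while the robot is not near it.
It also fails if it takes over 208 s, if anything falls off the work surface, if the arm or the gripper's body presses on something with over 40 N, if the wrist force passes 120 N, or if a joint passes its speed limit or range.

## Working session

There is one attempt and no reset: what is moved stays moved. The work goes in short steps, Python scripts to look and compute and a shell command to move; the robot and the scene stay as the last step left them, time stands still between calls to the robot, and variables do not carry over. Pictures are saved under pics/ and viewed, at most 14 in all, crops included, and the job is handed in when it is done.

```bash
ls; mkdir -p pics
python3 - <<'E'
from bench import ctrl
import cv2
print(ctrl.observe(), ctrl.grip_depth)
for n in("scene","top"):
    s=ctrl.snapshot(n); cv2.imwrite(f"pics/{n}0.png",s["img"][:,:,::-1]); print({k:v for k,v in s.items() if k!="img"})
E
```

```text
pics
{'time': 0.0, 'joint_positions': array([-1.29200440e+00,  2.87234372e-01,  1.57820676e+00, -5.39116933e-05,
        1.27857886e+00, -1.50000882e-01]), 'qd': array([ 0.00095194,  0.00021937, -0.00032023, -0.00154151, -0.00036283,
        0.00148539]), 'joint_efforts': array([-4.81843608e-05, -4.05979908e+01, -2.92627877e+01, -1.73323897e-04,
        5.84775611e-03, -2.23958644e-06]), 'position': array([ 0.28047577, -0.61323581,  0.22988525]), 'tool_rot': array([-3.13918487e+00, -3.11728812e-04,  4.28808029e-01]), 'contact_force': array([-0.77630014, -0.79187937,  0.66792552]), 'torque': array([-0.02229516,  0.02659946, -0.01635019]), 'finger_force': 0.0, 'finger_gap': 0.9981500705186274} 0.0187
{'fx': 594.862331458422, 'fy': 594.862331458422, 'cx': 321.0153937080867, 'cy': 239.01690704605474, 'dist': array([-0.13773986,  0.        ,  0.        ,  0.        ,  0.        ]), 'R': array([[-0.74190884,  0.67048598,  0.00445277],
       [ 0.44871664,  0.50142845, -0.73974515],
       [-0.4982215 , -0.54682543, -0.67287242]]), 't': array([ 0.42326618, -0.23232529,  1.67528526])}
{'fx': 444.2607038731774, 'fy': 444.2607038731774, 'cx': 316.1047443817225, 'cy': 237.80347019264906, 'dist': array([0.03603808, 0.        , 0.        , 0.        , 0.        ]), 'R': array([[-0.02144322, -0.99942372,  0.02631382],
       [-0.98282201,  0.01624671, -0.18383946],
       [ 0.18330601, -0.02980391, -0.98260401]]), 't': array([-0.00307908,  0.57687735,  1.00005971])}
```

View pics/top0.png

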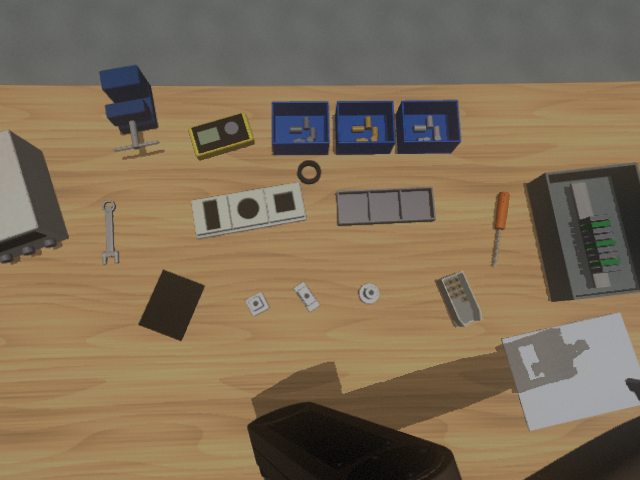

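View pics/scene0.png

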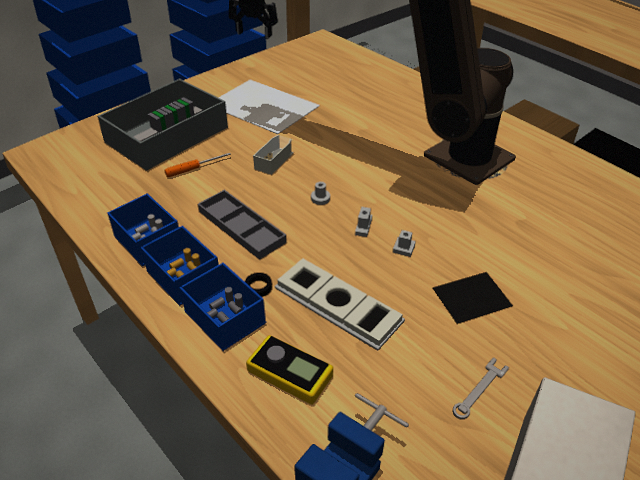

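```bash
cat > h.py <<'E'
import numpy as np, cv2, json
from bench import ctrl
def snap(n): return ctrl.snapshot(n)
def ray(s,uv,z):
    uv=np.array(uv,float).reshape(-1,1,2)
    K=np.array([[s["fx"],0,s["cx"]],[0,s["fy"],s["cy"]],[0,0,1]])
    p=cv2.undistortPoints(uv,K,s["dist"]).reshape(-1,2)
    d=np.c_[p,np.ones(len(p))]@s["R"]; c=-s["R"].T@s["t"]
    return c+d*((z-c[2])/d[:,2])[:,None]
def proj(s,X):
    K=np.array([[s["fx"],0,s["cx"]],[0,s["fy"],s["cy"]],[0,0,1]])
    return cv2.projectPoints(np.array(X,float).reshape(-1,3),cv2.Rodrigues(s["R"])[0],s["t"],K,s["dist"])[0].reshape(-1,2)
def rect(s,x0,y0,x1,y1,z,ppm):
    "rectified view of plane z: rows down = -x, cols right = -y ; returns image"
    xs=np.arange(x1,x0,-1/ppm); ys=np.arange(y1,y0,-1/ppm)
    X,Y=np.meshgrid(xs,ys,indexing='ij')
    p=proj(s,np.stack([X,Y,np.full_like(X,z)],-1)).reshape(X.shape+(2,)).astype(np.float32)
    return cv2.remap(s["img"],p[...,0],p[...,1],cv2.INTER_CUBIC)
E
python3 - <<'E'
from h import *
s=snap("top");q=snap("scene")
import pickle; pickle.dump((s,q),open("s0.pkl","wb"))
im=s["img"]
a=cv2.resize(im[260:335,235:490],None,fx=3,fy=3,interpolation=cv2.INTER_CUBIC)
b=cv2.resize(im[178:240,185:440],None,fx=3,fy=3,interpolation=cv2.INTER_CUBIC)
i2=q["img"]
print(a.shape,b.shape)
cv2.imwrite("pics/c1.png",np.vstack([a,b])[:,:,::-1])
for n,uv in dict(sq=(257,303),lo=(306,296),ro=(370,293),sh=(461,298),mat=(172,305),trayc=(385,206),n1=(212,215),n2=(248,208),n3=(285,202),tape=(309,172)).items(): print(n,ray(s,uv,.02).round(3))
E
```

```text
(225, 765, 3) (186, 765, 3)
sq [[0.428 0.129 0.02 ]]
lo [[0.442 0.012 0.02 ]]
ro [[ 0.446 -0.141  0.02 ]]
sh [[ 0.43  -0.359  0.02 ]]
mat [[0.428 0.327 0.02 ]]
trayc [[ 0.661 -0.188  0.02 ]]
n1 [[0.644 0.239 0.02 ]]
n2 [[0.661 0.151 0.02 ]]
n3 [[0.675 0.06  0.02 ]]
tape [[ 0.752 -0.001  0.02 ]]
```

View pics/c1.png

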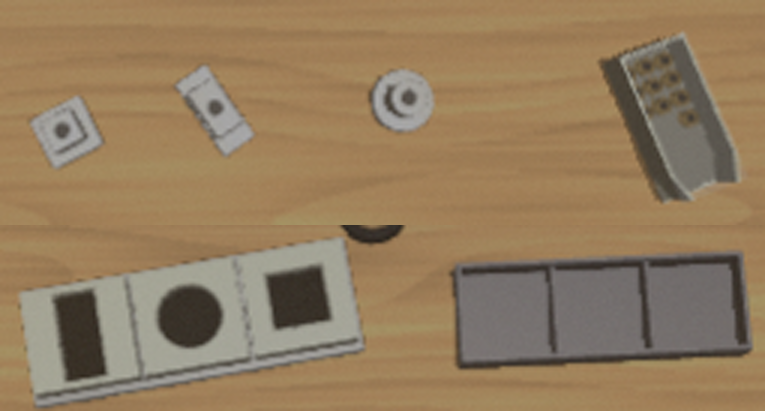

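```bash
cat > m.py <<'E'
from h import *
def blob(mask,near,minA=20):
    n,l,st,c=cv2.connectedComponentsWithStats(mask.astype(np.uint8))
    k=[i for i in range(1,n) if st[i,4]>=minA]
    i=min(k,key=lambda i:np.hypot(*(c[i]-near)))
    m=(l==i).astype(np.uint8); return m,c[i],st[i,4]
def up(s,near,r=40,f=6):
    x0,y0=int(near[0]-r),int(near[1]-r)
    c=s["img"][y0:y0+2*r,x0:x0+2*r]
    return cv2.resize(c,None,fx=f,fy=f,interpolation=cv2.INTER_CUBIC),np.array([x0,y0]),f
def frompx(c,o,f): return (np.array(c)+.5)/f-.5+o
E
python3 - <<'E'
from m import *; import pickle
T,S=pickle.load(open("s0.pkl","rb"))
for nm,s in(("top",T),("scene",S)):
    print(nm,"cam",(-s["R"].T@s["t"]).round(3))
    for n,X,h,dz in [("long",(.644,.239),.5,0),("round",(.661,.151),0,0),("square",(.675,.06),0,0)]:
        p=proj(s,[*X,.02])[0]; im,o,f=up(s,p,25)
        g=im.max(2)
        t=105
        m,c,a=blob(g<90,(p-o)*f,300)
        c=frompx(c,o,f)
        cn=cv2.findContours(m,0,1)[0][0].reshape(-1,2)
        print(n,g.min(),int(np.percentile(g,95)),a/f/f,c.round(1),ray(s,c,.019)[0].round(4),ray(s,c,.024)[0].round(4))
    for n,X in [("csq",(.428,.129)),("clo",(.442,.012)),("cro",(.446,-.141))]:
        p=proj(s,[*X,.046])[0]; im,o,f=up(s,p,25)
        hsv=cv2.cvtColor(im,cv2.COLOR_RGB2HSV); 
        m,c,a=blob(hsv[...,1]<60,(p-o)*f,300)
        cn,hi=cv2.findContours(m,cv2.RETR_CCOMP,1)
        print(n,a/f/f,frompx(c,o,f).round(1))
        fill=np.zeros_like(m); cv2.drawContours(fill,[max(cn,key=cv2.contourArea)],-1,1,-1)
        # hole: darkest near centre
        g=cv2.GaussianBlur(im.max(2),(0,0),3).astype(float); g[cv2.erode(fill,np.ones((25,25)))==0]=255
        ij=np.unravel_index(g.argmin(),g.shape); th=(g.min()+np.median(im.max(2)[fill>0]))/2
        hm,hc,ha=blob(g<th,ij[::-1],20); hc=frompx(hc,o,f)
        print("   hole",ha/f/f,hc.round(1),ray(s,hc,.046)[0].round(4),"sil .0",ray(s,frompx(c,o,f),.014)[0].round(4))
E
```

```text
top cam [0.384 0.017 1.089]
long 45 166 367.22222222222223 [211.3 214.5] [0.6456 0.241  0.019 ] [0.6444 0.2399 0.024 ]
round 48 166 331.63888888888886 [247.8 208.1] [0.6606 0.152  0.019 ] [0.6593 0.1514 0.024 ]
square 38 166 327.05555555555554 [284.  201.8] [0.6753 0.0628 0.019 ] [0.6739 0.0626 0.024 ]
csq 350.8888888888889 [256.8 303.6]
   hole 18.083333333333332 [255.2 303.1] [0.4269 0.1299 0.046 ] sil .0 [0.4268 0.1297 0.014 ]
clo 363.02777777777777 [306.2 296.3]
   hole 17.694444444444446 [306.3 295.4] [0.4419 0.0114 0.046 ] sil .0 [0.4416 0.0115 0.014 ]
cro 337.0833333333333 [368.7 293.1]
   hole 25.277777777777775 [364.9 293.7] [ 0.4433 -0.1255  0.046 ] sil .0 [ 0.4463 -0.1392  0.014 ]
scene cam [1.253 0.749 0.954]
long 0 191 426.5555555555556 [372.9 317.6] [0.6421 0.2374 0.019 ] [0.6453 0.2401 0.024 ]
round 0 190 347.22222222222223 [337.9 297. ] [0.6564 0.1481 0.019 ] [0.6596 0.1513 0.024 ]
square 0 193 318.94444444444446 [304.9 277.7] [0.6713 0.0589 0.019 ] [0.6744 0.0626 0.024 ]
csq 382.25 [404.1 243.6]
   hole 90.91666666666667 [404.  243.1] [0.4506 0.1465 0.046 ] sil .0 [0.4233 0.1266 0.014 ]
clo 331.61111111111114 [363.5 221.6]
   hole 65.83333333333333 [363.9 222.9] [0.4686 0.0365 0.046 ] sil .0 [0.4383 0.0076 0.014 ]
cro 300.5833333333333 [320.1 193.9]
   hole 58.388888888888886 [320.1 193.1] [ 0.4692 -0.1157  0.046 ] sil .0 [ 0.4438 -0.1437  0.014 ]
```

```bash
cat > find.py <<'E'
from m import *
def casts(s,prior):
    out={}
    for n,X in prior.items():
        p=proj(s,[*X,.03])[0]; im,o,f=up(s,p,28)
        sat=cv2.cvtColor(im,cv2.COLOR_RGB2HSV)[...,1]
        m,c,a=blob((sat<60),(p-o)*f,2000)
        cn=max(cv2.findContours(m,0,1)[0],key=cv2.contourArea)
        g=ray(s,frompx(cn.reshape(-1,2),o,f),.014)[:,:2]
        r=cv2.minAreaRect((g*1000).astype(np.float32))
        fill=np.zeros_like(m); cv2.drawContours(fill,[cn],-1,1,-1)
        g2=cv2.GaussianBlur(im.max(2),(0,0),4).astype(float)
        # hole: darkest within 8px of the place where boss top should be
        b=proj(s,[*X,.046])[0]; Y,Xg=np.mgrid[:g2.shape[0],:g2.shape[1]]
        w=np.hypot(Xg-(b-o)[0]*f,Y-(b-o)[1]*f)<4*f
        g3=np.where(w,g2,255); ij=np.unravel_index(g3.argmin(),g3.shape)
        near=np.hypot(Xg-ij[1],Y-ij[0])<2.2*f
        wt=np.where(near,np.clip(np.median(g2[fill>0])*.8-g2,0,None),0)
        hc=frompx([(wt*Xg).sum()/wt.sum(),(wt*Y).sum()/wt.sum()],o,f)
        out[n]=ray(s,hc,.046)[0][:2]
        print(n,"hole",hc.round(1),out[n].round(4),"rect",np.round(r[0],1),np.round(r[1],1),round(r[2],1))
    return out
E
python3 - <<'E'
from find import *; import pickle
T,S=pickle.load(open("s0.pkl","rb"))
casts(T,dict(sq=(.427,.13),lo=(.442,.0114),ro=(.4455,-.141)))
def px(x,y): return (x/3+235-.33,y/3+260-.33)
P=ray(T,[px(622,57),px(684,35),px(740,153)],.046); print(P.round(3)); d=P[1]-P[0]; e=P[1]-P[2]
print("shaker yaw",np.degrees(np.arctan2(d[1],d[0]))+90,np.degrees(np.arctan2(e[1],e[0])),np.linalg.norm(d),np.linalg.norm(e))
# tray & mat
hsv=cv2.cvtColor(T["img"],cv2.COLOR_RGB2HSV)
for n,near,mk,z in(("tray",(385,206),hsv[...,1]<70,.026),("mat",(172,305),hsv[...,2]<60,.003)):
    m,c,a=blob(cv2.morphologyEx(mk.astype(np.uint8),3,np.ones((5,5))),near,500)
    cn=max(cv2.findContours(m,0,1)[0],key=cv2.contourArea)
    g=ray(T,cn.reshape(-1,2),z)[:,:2]; r=cv2.minAreaRect((g*1000).astype(np.float32)); print(n,a,np.round(r[0],1),np.round(r[1],1),round(r[2],1))
E
```

```text
sq hole [255.2 303. ] [0.4271 0.13  ] rect [426.9 129.8] [44.8 45.3] 26.2
lo hole [306.2 295.4] [0.4421 0.0117] rect [442.   11.7] [70.8 30.9] 34.3
ro hole [370.7 292. ] [ 0.447  -0.1394] rect [ 446.6 -139.3] [49.4 49.8] 2.5
[[ 0.475 -0.309  0.046]
 [ 0.492 -0.359  0.046]
 [ 0.399 -0.395  0.046]]
shaker yaw 18.156343500430054 21.108440572971194 0.052934168982346576 0.09900131966559447
tray 3348 [ 661.1 -188.2] [ 88.  241.6] 1.8
mat 2655 [430.  332.9] [107.9 137. ] 68.3
```

```bash
cat > plan.py <<'E'
import sys, numpy as np
from scipy.spatial.transform import Rotation as Ro
from bench import ctrl
# targets as x,y,z,yawdeg[,tiltdeg about tool y]; chained: shift (in tool axes before turn), then turn
o=ctrl.observe(); p=np.array(o["position"]); R=Ro.from_euler("xyz",o["tool_rot"])
print("t%.2f"%o["time"],p.round(4),np.degrees(o["tool_rot"]).round(2),"gap%.3f F%.1f"%(o["finger_gap"],o["finger_force"]),"cf",np.round(o["contact_force"],1))
for a in sys.argv[1:]:
    v=list(map(float,a.split(",")))+[0]
    Rt=Ro.from_euler("xyz",[np.pi,0,np.radians(v[3])])*Ro.from_rotvec([0,np.radians(v[4]),0])
    s=R.inv().apply(np.array(v[:3])-p); w=(R.inv()*Rt).as_rotvec()
    print("shift",(s/.25).round(4),"rows>=%.2f"%(np.linalg.norm(s)/.0417),"turn",(w/2/np.pi).round(4),"rows>=%.2f"%(np.degrees(np.linalg.norm(w))/7.16))
    p=np.array(v[:3]);R=Rt
E
python3 plan.py .447,-.1394,.10,24.5 .447,-.1394,.02,24.5
```

```text
t0.20 [ 0.2806 -0.6135  0.2304] [-1.7992e+02 -1.0000e-02  2.4570e+01] gap0.999 F0.0 cf [-0.2 -0.8  0.4]
shift [ 1.3938 -1.4471  0.5242] rows>=12.45 turn [-0.0002 -0.      0.0002] rows>=0.02
shift [ 0.   -0.    0.32] rows>=1.92 turn [0. 0. 0.] rows>=0.00
```

```bash
R="0"; python3 -m handwheel '1 .087 -.0905 .0328 0 0 0;1 .087 -.0905 .0328 0 0 0;1 .087 -.0905 .0328 0 0 0;1 .087 -.0905 .0328 0 0 0;1 .087 -.0905 .0328 0 0 0;1 .087 -.0905 .0328 0 0 0;1 .087 -.0905 .0328 0 0 0;1 .087 -.0905 .0328 0 0 0'
python3 -m handwheel '1 .087 -.0905 .0328 0 0 0;1 .087 -.0905 .0328 0 0 0;1 .087 -.0905 .0328 0 0 0;1 .087 -.0905 .0328 0 0 0;1 .087 -.0905 .0328 0 0 0;1 .087 -.0905 .0328 0 0 0;1 .087 -.0905 .0328 0 0 0;1 .09 -.09 .0328 0 0 0'
python3 plan.py .447,-.1394,.02,24.5
python3 - <<'E'
from h import *
s=snap("top"); cv2.imwrite("pics/t1.png",s["img"][:,:,::-1])
E
```

```text
time: 0.87
position: [0.3638, -0.3753, 0.1652]
tool_rot: [-3.141, -0.0, 0.429]
contact_force: [-0.4, -0.1, -0.8]
finger_gap: 0.996
finger_force: 0.0
time: 1.53
position: [0.4475, -0.1382, 0.0998]
tool_rot: [3.141, -0.0, 0.429]
contact_force: [1.0, -0.2, -0.6]
finger_gap: 1.004
finger_force: 0.0
t1.53 [ 0.4475 -0.1382  0.0998] [ 1.7998e+02 -1.0000e-02  2.4560e+01] gap1.004 F0.0 cf [ 1.  -0.2 -0.6]
shift [-0.004   0.0033  0.3194] rows>=1.91 turn [ 0.     -0.      0.0002] rows>=0.01
```

View pics/t1.png

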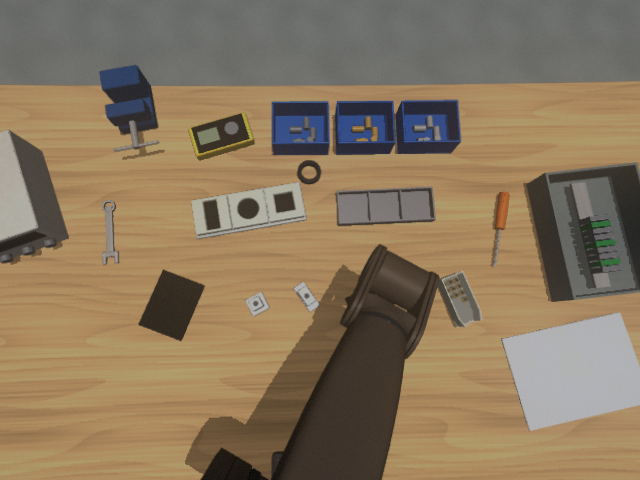

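The arm covers the round casting near (370,293); everything else is unchanged. The motion is accurate, so I'm going down to grip.

```bash
python3 -m handwheel '1 -.001 .0008 .08 0 0 0;1 -.001 .0008 .08 0 0 0;1 -.001 .0008 .08 0 0 0;1 -.001 .0008 .078 0 0 0;.2 0 0 0 0 0 0;.2 0 0 0 0 0 0;.2 0 0 0 0 0 0;.2 0 0 0 0 0 0' 40
python3 -m handwheel '.2 0 0 0 0 0 0;.2 0 0 0 0 0 0;.2 0 0 0 0 0 0;.2 0 0 0 0 0 0;.2 0 0 -.08 0 0 0;.2 0 0 -.08 0 0 0;.2 0 0 -.08 0 0 0;.2 0 0 -.08 0 0 0' 40
python3 plan.py .6595,.1513,.10,24.5
```

```text
time: 2.25
position: [0.4479, -0.1416, 0.0221]
tool_rot: [3.139, -0.002, 0.429]
contact_force: [0.9, 0.3, 0.8]
finger_gap: 0.456
finger_force: 0.0
time: 2.92
position: [0.4462, -0.1406, 0.101]
tool_rot: [-3.141, 0.001, 0.429]
contact_force: [-0.1, 0.1, -0.6]
finger_gap: 0.311
finger_force: 39.7
t2.92 [ 0.4462 -0.1406  0.101 ] [-1.7995e+02  4.0000e-02  2.4570e+01] gap0.311 F39.7 cf [-0.1  0.1 -0.6]
shift [ 1.2615 -0.7071  0.0039] rows>=8.67 turn [-0.0001  0.0001  0.0002] rows>=0.01
```

```bash
python3 -m handwheel '.2 .105 -.059 0 0 0 0;.2 .105 -.059 0 0 0 0;.2 .105 -.059 0 0 0 0;.2 .105 -.059 0 0 0 0;.2 .105 -.059 0 0 0 0;.2 .105 -.059 0 0 0 0;.2 .105 -.059 0 0 0 0;.2 .105 -.059 0 0 0 0'
python3 -m handwheel '.2 .105 -.059 0 0 0 0;.2 .105 -.059 0 0 0 0;.2 .105 -.059 0 0 0 0;.2 .1 -.056 0 0 0 0;.2 0 0 .06 0 0 0;.2 0 0 .06 0 0 0;.2 0 0 .06 0 0 0;.2 0 0 0 0 0 0'
python3 plan.py .6595,.1513,.034,24.5
python3 - <<'E'
from h import *
for n in("top","scene"):
    s=snap(n); p=proj(s,[.6595,.1513,.03])[0].astype(int); c=s["img"][p[1]-35:p[1]+35,p[0]-35:p[0]+35]
    globals()[n]=cv2.resize(c,None,fx=5,fy=5,interpolation=cv2.INTER_CUBIC)
cv2.imwrite("pics/c2.png",np.hstack([top,scene])[:,:,::-1])
E
```

```text
time: 3.58
position: [0.5889, 0.0552, 0.1001]
tool_rot: [-3.141, 0.001, 0.429]
contact_force: [0.3, -0.1, -1.1]
finger_gap: 0.316
finger_force: 39.8
time: 4.25
position: [0.6543, 0.1486, 0.0494]
tool_rot: [-3.138, 0.01, 0.428]
contact_force: [-1.5, -1.0, -2.7]
finger_gap: 0.318
finger_force: 39.8
t4.25 [0.6543 0.1486 0.0494] [-179.8     0.59   24.52] gap0.318 F39.8 cf [-1.5 -1.  -2.7]
shift [ 0.0241 -0.0009  0.0612] rows>=0.39 turn [-0.0006  0.0017  0.0001] rows>=0.09
```

View pics/c2.png

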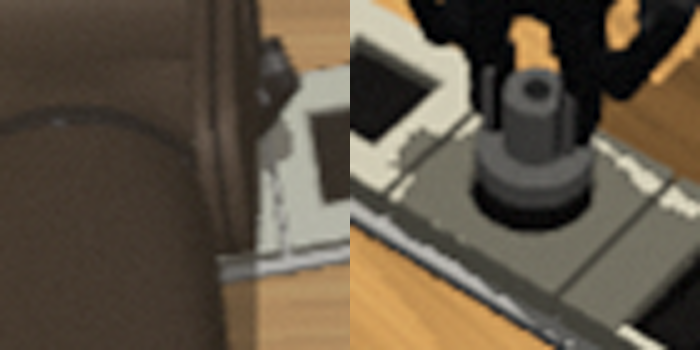

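The scene crop shows the casting (base about (532,180)) hovering just over the round pocket. I'm letting it settle before reading the pose again.

```bash
python3 -m handwheel '.2 0 0 -.01 0 0 0;.2 0 0 0 0 0 0;.2 0 0 0 0 0 0;.2 0 0 0 0 0 0;.2 0 0 0 0 0 0;.2 0 0 0 0 0 0;.2 0 0 0 0 0 0;.2 0 0 0 0 0 0'
python3 plan.py .6595,.1513,.045,24.5
```

```text
time: 5.02
position: [0.6588, 0.1499, 0.0581]
tool_rot: [-3.142, 0.0, 0.429]
contact_force: [0.5, 0.5, -1.5]
finger_gap: 0.315
finger_force: 39.8
t5.02 [0.6588 0.1499 0.0581] [-180.      0.     24.57] gap0.315 F39.8 cf [ 0.5  0.5 -1.5]
shift [ 0.0047 -0.0039  0.0525] rows>=0.32 turn [-0.      0.      0.0002] rows>=0.01
```

```bash
python3 -m handwheel '.2 .0047 -.0039 0 0 0 0;.2 0 0 0 0 0 0;.2 0 0 .02 0 0 0;.2 0 0 .02 0 0 0;.2 0 0 .02 0 0 0;.2 0 0 .016 0 0 0;.2 0 0 .01 0 0 0;.2 0 0 0 0 0 0'
python3 -m handwheel '.2 0 0 0 0 0 0;.2 0 0 0 0 0 0;.2 0 0 0 0 0 0;.2 0 0 0 0 0 0;.2 0 0 0 0 0 0;.2 0 0 0 0 0 0;.2 0 0 0 0 0 0;.2 0 0 0 0 0 0'
python3 plan.py .6595,.1513,.034,24.5
```

```text
time: 5.68
position: [0.6594, 0.1512, 0.0365]
tool_rot: [-3.141, 0.001, 0.429]
contact_force: [0.6, -0.0, -0.8]
finger_gap: 0.312
finger_force: 39.8
time: 6.35
position: [0.6595, 0.1512, 0.0366]
tool_rot: [-3.142, 0.0, 0.429]
contact_force: [-0.4, 0.7, -2.3]
finger_gap: 0.309
finger_force: 39.8
t6.35 [0.6595 0.1512 0.0366] [-180.      0.     24.57] gap0.309 F39.8 cf [-0.4  0.7 -2.3]
shift [ 0.0001 -0.0003  0.0103] rows>=0.06 turn [-0.      0.      0.0002] rows>=0.01
```

```bash
python3 -m handwheel '.2 0 0 .004 0 0 0;.2 0 0 .004 0 0 0;.2 0 0 0 0 0 0;.6 0 0 0 0 0 0;.6 0 0 0 0 0 0;.6 0 0 0 0 0 0;.6 0 0 0 0 0 0;.6 0 0 -.04 0 0 0'
python3 plan.py; python3 -m handwheel '.6 0 0 -.08 0 0 0;.6 0 0 -.08 0 0 0;.6 0 0 -.08 0 0 0;.6 0 0 -.08 0 0 0;1 0 0 0 0 0 0;1 0 0 0 0 0 0;1 0 0 0 0 0 0;1 0 0 0 0 0 0'
python3 plan.py .442,.0117,.10,34.3 .442,.0117,.02,34.3 .427,.13,.10,26.2
python3 - <<'E'
from find import *
T=snap("top"); casts(T,dict(sq=(.427,.13),lo=(.442,.0117)))
S=snap("scene");cv2.imwrite("pics/sc2.png",S["img"][150:380,200:460,::-1].repeat(2,0).repeat(2,1))
E
```

```text
time: 7.02
position: [0.6577, 0.151, 0.0422]
tool_rot: [-3.14, 0.005, 0.429]
contact_force: [-0.3, -0.3, -0.9]
finger_gap: 0.601
finger_force: 0.0
t7.02 [0.6577 0.151  0.0422] [-179.9     0.26   24.56] gap0.601 F0.0 cf [-0.3 -0.3 -0.9]
time: 7.68
position: [0.6584, 0.1511, 0.1227]
tool_rot: [-3.14, 0.003, 0.429]
contact_force: [-0.9, 0.4, 0.1]
finger_gap: 0.994
finger_force: 0.0
t7.68 [0.6584 0.1511 0.1227] [-1.7994e+02  1.7000e-01  2.4570e+01] gap0.994 F0.0 cf [-0.9  0.4  0.1]
shift [-1.0188  0.1475  0.0936] rows>=6.20 turn [-0.0002  0.0005 -0.027 ] rows>=1.36
shift [ 0.   -0.    0.32] rows>=1.92 turn [0. 0. 0.] rows>=0.00
shift [ 0.2171 -0.4247 -0.32  ] rows>=3.44 turn [ 0.     -0.      0.0225] rows>=1.13
sq hole [254.9 299.4] [0.4352 0.1307] rect [430.4 122.7] [45.  29.5] 26.0
lo hole [306.3 295.5] [0.4419 0.0115] rect [441.9  11.7] [70.8 30.9] 34.3
```

View pics/sc2.png

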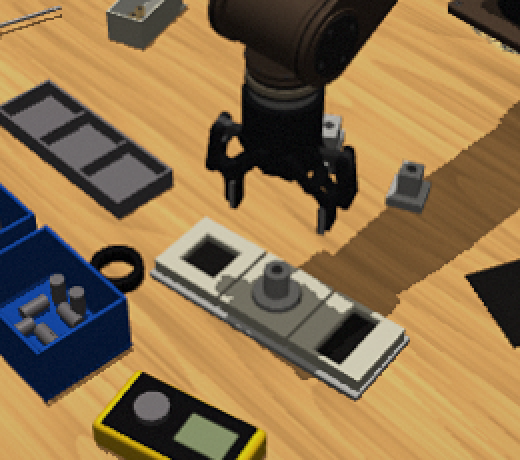

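The round casting sits in its nest at crop (275,290). The long one hasn't moved, so I pick it up next.

```bash
python3 -m handwheel '1 -.127 .0184 .0117 0 0 0;1 -.127 .0184 .0117 0 0 0;1 -.127 .0184 .0117 0 0 0;1 -.127 .0184 .0117 0 0 0;1 -.127 .0184 .0117 0 0 0;1 -.127 .0184 .0117 0 0 0;1 -.127 .0184 .0117 0 0 0;1 -.127 .0184 .0117 0 0 0'
python3 -m handwheel '1 0 0 0 0 0 -.0135;1 0 0 0 0 0 -.0135;1 0 0 0 0 0 0;1 0 0 0 0 0 0;1 0 0 0 0 0 0;1 0 0 0 0 0 0;1 0 0 0 0 0 0;1 0 0 0 0 0 0'
python3 plan.py .442,.0117,.02,34.3
```

```text
time: 8.45
position: [0.4419, 0.0117, 0.1002]
tool_rot: [-3.141, 0.001, 0.429]
contact_force: [1.2, -1.0, -0.5]
finger_gap: 0.997
finger_force: 0.0
time: 9.12
position: [0.4439, 0.0123, 0.1011]
tool_rot: [-3.141, 0.0, 0.598]
contact_force: [-0.4, -0.3, -0.1]
finger_gap: 0.997
finger_force: 0.0
t9.12 [0.4439 0.0123 0.1011] [-1.7999e+02  1.0000e-02  3.4280e+01] gap0.997 F0.0 cf [-0.4 -0.3 -0.1]
shift [-0.0077 -0.0024  0.3246] rows>=1.95 turn [-0.      0.     -0.0001] rows>=0.00
```

```bash
python3 -m handwheel '1 -.0077 -.0024 .08 0 0 0;1 0 0 .08 0 0 0;1 0 0 .08 0 0 0;1 0 0 .08 0 0 0;1 0 0 .004 0 0 0;1 0 0 0 0 0 0;1 0 0 0 0 0 0;1 0 0 0 0 0 0' 40
python3 plan.py
python3 -m handwheel '.2 0 0 0 0 0 0;.2 0 0 0 0 0 0;.2 0 0 0 0 0 0;.2 0 0 0 0 0 0;.2 0 0 0 0 0 0;.2 0 0 0 0 0 0;.2 0 0 0 0 0 0;.2 0 0 -.08 0 0 0' 40
python3 -m handwheel '.2 0 0 -.08 0 0 0;.2 0 0 -.08 0 0 0;.2 0 0 -.08 0 0 .014;.2 0 0 0 0 0 .014;.2 0 0 0 0 0 .014;.2 0 0 0 0 0 .014;.2 0 0 0 0 0 .0132;.2 0 0 0 0 0 0' 40
python3 plan.py .6448,.240,.10,9.4
```

```text
time: 9.78
position: [0.4432, 0.0114, 0.0216]
tool_rot: [3.14, -0.002, 0.598]
contact_force: [-0.1, 0.0, 0.2]
finger_gap: 1.003
finger_force: 0.0
t9.78 [0.4432 0.0114 0.0216] [ 1.7989e+02 -1.1000e-01  3.4290e+01] gap1.003 F0.0 cf [-0.1  0.   0.2]
time: 10.45
position: [0.4385, 0.0122, 0.0371]
tool_rot: [-3.135, 0.006, 0.598]
contact_force: [-0.5, -0.4, -2.4]
finger_gap: 0.274
finger_force: 39.8
time: 11.12
position: [0.4412, 0.0117, 0.0996]
tool_rot: [-3.141, 0.001, 0.162]
contact_force: [0.1, -0.2, -2.2]
finger_gap: 0.273
finger_force: 39.8
t11.12 [0.4412 0.0117 0.0996] [-1.7997e+02  7.0000e-02  9.3000e+00] gap0.273 F39.8 cf [ 0.1 -0.2 -2.2]
shift [ 0.951  -0.7696 -0.0024] rows>=7.33 turn [-0.0001  0.0002 -0.0003] rows>=0.02
```

```bash
python3 -m handwheel '.2 .095 -.077 0 0 0 0;.2 .095 -.077 0 0 0 0;.2 .095 -.077 0 0 0 0;.2 .095 -.077 0 0 0 0;.2 .095 -.077 0 0 0 0;.2 .095 -.077 0 0 0 0;.2 .095 -.077 0 0 0 0;.2 .095 -.077 0 0 0 0'
python3 -m handwheel '.2 .095 -.077 0 0 0 0;.2 .095 -.077 0 0 0 0;.2 0 0 .06 0 0 0;.2 0 0 .06 0 0 0;.2 0 0 .04 0 0 0;.2 0 0 0 0 0 0;.2 0 0 0 0 0 0;.2 0 0 0 0 0 0'
python3 -m handwheel '.2 0 0 0 0 0 0;.2 0 0 0 0 0 0;.2 0 0 0 0 0 0;.2 0 0 0 0 0 0;.2 0 0 0 0 0 0;.2 0 0 0 0 0 0;.2 0 0 0 0 0 0;.2 0 0 0 0 0 0'
python3 plan.py .6448,.240,.036,9.4
python3 - <<'E'
from h import *
for n in("top","scene"):
    s=snap(n); p=proj(s,[.6448,.24,.03])[0].astype(int); c=s["img"][p[1]-35:p[1]+35,p[0]-35:p[0]+35]
    globals()[n]=cv2.resize(c,None,fx=5,fy=5,interpolation=cv2.INTER_CUBIC)
cv2.imwrite("pics/c3.png",np.hstack([top,scene])[:,:,::-1])
E
```

```text
time: 11.78
position: [0.6045, 0.1957, 0.0991]
tool_rot: [3.142, 0.002, 0.166]
contact_force: [0.1, 0.5, -0.9]
finger_gap: 0.274
finger_force: 39.9
time: 12.45
position: [0.6445, 0.2394, 0.0602]
tool_rot: [3.142, 0.001, 0.163]
contact_force: [0.2, 0.5, -1.1]
finger_gap: 0.271
finger_force: 39.9
time: 13.12
position: [0.6448, 0.2402, 0.0602]
tool_rot: [3.142, 0.0, 0.164]
contact_force: [0.3, -0.6, -1.7]
finger_gap: 0.272
finger_force: 39.9
t13.12 [0.6448 0.2402 0.0602] [1.80e+02 1.00e-02 9.38e+00] gap0.272 F39.9 cf [ 0.3 -0.6 -1.7]
shift [-0.0002  0.0008  0.0967] rows>=0.58 turn [ 0.      0.     -0.0001] rows>=0.00
```

View pics/c3.png

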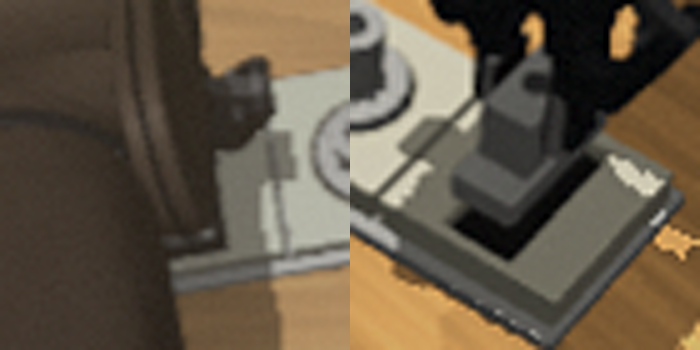

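The long casting (base about (505,185)) hangs lengthwise over its pocket. Now I lower it.

```bash
python3 -m handwheel '.2 0 0 .02 0 0 0;.2 0 0 .02 0 0 0;.2 0 0 .02 0 0 0;.2 0 0 .02 0 0 0;.2 0 0 .01 0 0 0;.2 0 0 0 0 0 0;.2 0 0 0 0 0 0;.2 0 0 0 0 0 0'
python3 plan.py
```

```text
time: 13.88
position: [0.6451, 0.2402, 0.0379]
tool_rot: [-3.142, -0.0, 0.164]
contact_force: [0.2, -0.8, -1.7]
finger_gap: 0.273
finger_force: 39.9
t13.88 [0.6451 0.2402 0.0379] [-1.80e+02 -3.00e-02  9.37e+00] gap0.273 F39.9 cf [ 0.2 -0.8 -1.7]
```

```bash
python3 -m handwheel '.2 0 0 .006 0 0 0;.2 0 0 .006 0 0 0;.2 0 0 0 0 0 0;.6 0 0 0 0 0 0;.6 0 0 0 0 0 0;.6 0 0 0 0 0 0;.6 0 0 0 0 0 0;.6 0 0 -.04 0 0 0'
python3 -m handwheel '.6 0 0 -.08 0 0 0;.6 0 0 -.08 0 0 0;.6 0 0 -.08 0 0 0;1 0 0 -.08 0 0 0;1 0 0 0 0 0 -.0155;1 0 0 0 0 0 -.0155;1 0 0 0 0 0 -.0155;1 0 0 0 0 0 0'
python3 plan.py .427,.13,.10,26.2
python3 - <<'E'
from find import *
T=snap("top"); casts(T,dict(sq=(.427,.13))); casts(snap("scene"),dict(sq=(.427,.13)))
E
```

```text
time: 14.55
position: [0.6433, 0.2398, 0.0428]
tool_rot: [3.141, 0.004, 0.164]
contact_force: [-0.1, -1.4, -1.1]
finger_gap: 0.598
finger_force: 0.0
time: 15.22
position: [0.6451, 0.2403, 0.126]
tool_rot: [3.141, -0.001, 0.457]
contact_force: [0.6, -0.6, 0.2]
finger_gap: 1.0
finger_force: 0.0
t15.22 [0.6451 0.2403 0.126 ] [ 1.7998e+02 -8.0000e-02  2.6210e+01] gap1.000 F0.0 cf [ 0.6 -0.6  0.2]
shift [-0.9778  0.0103  0.1028] rows>=5.89 turn [ 0.0001 -0.0002  0.    ] rows>=0.01
sq hole [255.2 303. ] [0.4271 0.1299] rect [426.9 129.8] [45.  45.3] 26.0
sq hole [400.1 233.2] [0.4323 0.1179] rect [420.   98.7] [197.2  98.1] 44.0
```

```bash
python3 -m handwheel '1 -.1222 .0013 .0129 0 0 0;1 -.1222 .0013 .0129 0 0 0;1 -.1222 .0013 .0129 0 0 0;1 -.1222 .0013 .0129 0 0 0;1 -.1222 .0013 .0129 0 0 0;1 -.1222 .0013 .0129 0 0 0;1 -.1222 .0013 .0129 0 0 0;1 -.1222 .0013 .0129 0 0 0'
python3 -m handwheel '1 0 0 .06 0 0 0;1 0 0 .06 0 0 0;1 0 0 .06 0 0 0;1 0 0 .06 0 0 0;1 0 0 0 0 0 0;1 0 0 0 0 0 0;1 0 0 0 0 0 0;1 0 0 0 0 0 0' 40
python3 plan.py .427,.13,.02,26.2
```

```text
time: 15.98
position: [0.4253, 0.1298, 0.0989]
tool_rot: [3.141, -0.0, 0.454]
contact_force: [0.6, -1.1, -0.0]
finger_gap: 0.998
finger_force: 0.0
time: 16.65
position: [0.4276, 0.1304, 0.0401]
tool_rot: [3.141, -0.002, 0.455]
contact_force: [-0.3, 0.4, 0.0]
finger_gap: 0.999
finger_force: 0.0
t16.65 [0.4276 0.1304 0.0401] [ 1.7995e+02 -1.2000e-01  2.6090e+01] gap0.999 F0.0 cf [-0.3  0.4  0. ]
shift [-0.003   0.0003  0.0804] rows>=0.48 turn [ 0.0001 -0.0003 -0.0003] rows>=0.02
```

```bash
python3 -m handwheel '1 -.003 0 .04 0 0 0;1 0 0 .039 0 0 0;1 0 0 0 0 0 0;.2 0 0 0 0 0 0;.2 0 0 0 0 0 0;.2 0 0 0 0 0 0;.2 0 0 0 0 0 0;.2 0 0 0 0 0 0' 40
python3 -m handwheel '.2 0 0 0 0 0 0;.2 0 0 0 0 0 0;.2 0 0 -.08 0 0 0;.2 0 0 -.08 0 0 0;.2 0 0 -.08 0 0 .0155;.2 0 0 -.08 0 0 .0155;.2 0 0 0 0 0 .0155;.2 0 0 0 0 0 0' 40
python3 plan.py .6741,.0626,.10,9.4
```

```text
time: 17.32
position: [0.4261, 0.13, 0.0194]
tool_rot: [3.141, -0.0, 0.456]
contact_force: [-1.7, 0.9, 18.5]
finger_gap: 0.301
finger_force: 19.4
time: 17.98
position: [0.4266, 0.13, 0.1003]
tool_rot: [3.141, -0.003, 0.162]
contact_force: [-0.4, 0.3, -1.0]
finger_gap: 0.296
finger_force: 40.3
t17.98 [0.4266 0.13   0.1003] [ 1.7999e+02 -1.5000e-01  9.2800e+00] gap0.296 F40.3 cf [-0.4  0.3 -1. ]
shift [0.9337 0.4258 0.0038] rows>=6.15 turn [ 0.     -0.0004 -0.0003] rows>=0.03
```

```bash
python3 -m handwheel '.2 .0934 .0426 0 0 0 0;.2 .0934 .0426 0 0 0 0;.2 .0934 .0426 0 0 0 0;.2 .0934 .0426 0 0 0 0;.2 .0934 .0426 0 0 0 0;.2 .0934 .0426 0 0 0 0;.2 .0934 .0426 0 0 0 0;.2 .0934 .0426 0 0 0 0'
python3 -m handwheel '.2 .0934 .0426 0 0 0 0;.2 .0934 .0426 0 0 0 0;.2 0 0 .06 0 0 0;.2 0 0 .06 0 0 0;.2 0 0 .04 0 0 0;.2 0 0 0 0 0 0;.2 0 0 0 0 0 0;.2 0 0 0 0 0 0'
python3 -m handwheel '.2 0 0 0 0 0 0;.2 0 0 0 0 0 0;.2 0 0 0 0 0 0;.2 0 0 0 0 0 0;.2 0 0 0 0 0 0;.2 0 0 0 0 0 0;.2 0 0 0 0 0 0;.2 0 0 0 0 0 0'
python3 plan.py .6741,.0626,.036,9.4
```

```text
time: 18.65
position: [0.6239, 0.0759, 0.097]
tool_rot: [-3.141, 0.004, 0.166]
contact_force: [0.3, 0.6, -1.3]
finger_gap: 0.296
finger_force: 40.3
time: 19.32
position: [0.6729, 0.0633, 0.059]
tool_rot: [-3.141, 0.001, 0.165]
contact_force: [0.3, 0.1, -1.3]
finger_gap: 0.295
finger_force: 40.3
time: 19.98
position: [0.6736, 0.0629, 0.0591]
tool_rot: [-3.142, 0.0, 0.164]
contact_force: [0.1, 0.4, -1.4]
finger_gap: 0.293
finger_force: 40.3
t19.98 [0.6736 0.0629 0.0591] [-180.      0.      9.37] gap0.293 F40.3 cf [ 0.1  0.4 -1.4]
shift [0.0018 0.0013 0.0926] rows>=0.56 turn [-0.      0.     -0.0001] rows>=0.00
```

```bash
python3 -m handwheel '.2 .0018 .0013 0 0 0 0;.2 0 0 .02 0 0 0;.2 0 0 .02 0 0 0;.2 0 0 .02 0 0 0;.2 0 0 .02 0 0 0;.2 0 0 .01 0 0 0;.2 0 0 0 0 0 0;.2 0 0 0 0 0 0'
python3 plan.py
```

```text
time: 20.65
position: [0.6739, 0.0627, 0.0362]
tool_rot: [-3.141, 0.001, 0.164]
contact_force: [-0.8, 0.3, -1.7]
finger_gap: 0.293
finger_force: 40.3
t20.65 [0.6739 0.0627 0.0362] [-1.7999e+02  4.0000e-02  9.3800e+00] gap0.293 F40.3 cf [-0.8  0.3 -1.7]
```

```bash
python3 -m handwheel '.2 0 0 .006 0 0 0;.2 0 0 .006 0 0 0;.2 0 0 0 0 0 0;.6 0 0 0 0 0 0;.6 0 0 0 0 0 0;.6 0 0 0 0 0 0;.6 0 0 0 0 0 0;.6 0 0 -.04 0 0 0'
python3 -m handwheel '.6 0 0 -.08 0 0 0;.6 0 0 -.08 0 0 0;.6 0 0 -.08 0 0 0;1 0 0 -.08 0 0 0;1 0 0 -.08 0 0 -.0147;1 0 0 -.08 0 0 -.0147;1 0 0 0 0 0 0;1 0 0 0 0 0 0'
python3 plan.py .427,-.3545,.16,20
python3 - <<'E'
from h import *
t=snap("top");s=snap("scene")
a=cv2.resize(t["img"][255:340,420:500],None,fx=5,fy=5,interpolation=cv2.INTER_CUBIC)
b=cv2.resize(s["img"][240:355,260:420],None,fx=2.5,fy=2.5,interpolation=cv2.INTER_CUBIC)
b=cv2.copyMakeBorder(b,0,425-b.shape[0],0,0,0)
cv2.imwrite("pics/c4.png",np.hstack([a,b])[:,:,::-1])
E
```

```text
time: 21.32
position: [0.6725, 0.0627, 0.0418]
tool_rot: [-3.141, 0.004, 0.164]
contact_force: [-0.4, 0.2, -1.0]
finger_gap: 0.601
finger_force: 0.0
time: 21.98
position: [0.6752, 0.0626, 0.166]
tool_rot: [3.14, -0.004, 0.346]
contact_force: [-0.1, -0.5, -0.6]
finger_gap: 1.002
finger_force: 0.0
t21.98 [0.6752 0.0626 0.166 ] [179.9   -0.22  19.83] gap1.002 F0.0 cf [-0.1 -0.5 -0.6]
shift [-1.4999  1.2328  0.0202] rows>=11.64 turn [ 0.0003 -0.0006 -0.0005] rows>=0.04
```

View pics/c4.png

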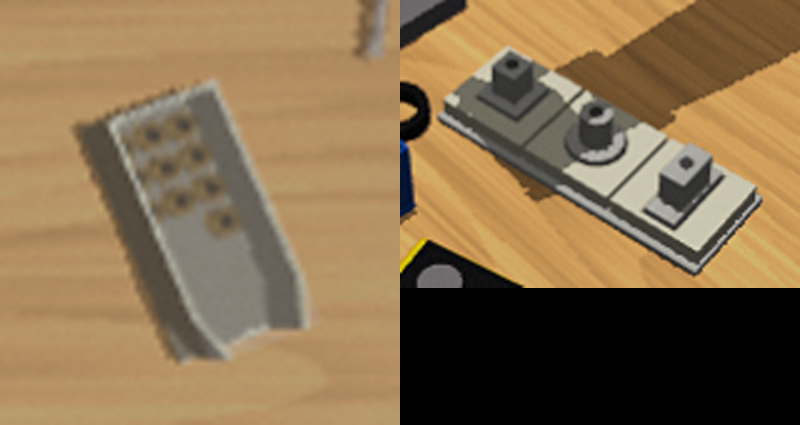

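All three castings are seated (right half). The shaker hasn't moved, and about 8 nuts show in its closed end. Next I refine its pose and approach.

```bash
python3 - <<'E'
from h import *
import pickle
T=pickle.load(open("s0.pkl","rb"))[0]
px=lambda x,y:((x+.5)/5-.5+420,(y+.5)/5-.5+255)
P=ray(T,[px(110,125),px(215,80),px(190,305),px(302,270)],.046)[:,:2]; print(P.round(4))
for a,b in((0,2),(1,3)):
    e=P[a]-P[b]; print(np.degrees(np.arctan2(e[1],e[0])))
w=P[1]-P[0];print(np.degrees(np.arctan2(w[1],w[0]))+90,np.linalg.norm(w))
y=np.radians(20); u=np.array([np.cos(y),np.sin(y)]);v=np.array([-u[1],u[0]])
print(P@u,P@v)
print(ray(T,[(494,265),(493,262)],.01))
E
python3 -m handwheel '1 -.125 .1027 .0017 0 0 0;1 -.125 .1027 .0017 0 0 0;1 -.125 .1027 .0017 0 0 0;1 -.125 .1027 .0017 0 0 0;1 -.125 .1027 .0017 0 0 0;1 -.125 .1027 .0017 0 0 0;1 -.125 .1027 .0017 0 0 0;1 -.125 .1027 .0017 0 0 0'
python3 -m handwheel '1 -.125 .1027 .0017 0 0 0;1 -.125 .1027 .0017 0 0 0;1 -.125 .1027 .0017 0 0 0;1 -.125 .1027 .0017 0 0 0;1 0 0 0 0 0 0;1 0 0 0 0 0 0;1 0 0 0 0 0 0;1 0 0 0 0 0 0'
python3 plan.py
```

```text
[[ 0.473  -0.3081]
 [ 0.4934 -0.3595]
 [ 0.389  -0.3389]
 [ 0.4041 -0.3925]]
20.15491950036244
20.282224972123764
21.664165126862144 0.05530515378245893
[0.33910867 0.34071479 0.24961387 0.24549864] [-0.45126152 -0.50654335 -0.4515035  -0.50701236]
[[ 0.50969975 -0.45076375  0.01      ]
 [ 0.51714484 -0.44902626  0.01      ]]
time: 22.75
position: [0.507, -0.2164, 0.1581]
tool_rot: [-3.139, 0.002, 0.347]
contact_force: [0.5, -0.4, -0.5]
finger_gap: 1.0
finger_force: 0.0
time: 23.42
position: [0.427, -0.3535, 0.1574]
tool_rot: [-3.139, 0.0, 0.349]
contact_force: [-0.5, -0.3, 0.3]
finger_gap: 0.999
finger_force: 0.0
t23.42 [ 0.427  -0.3535  0.1574] [-1.7987e+02  3.0000e-02  2.0010e+01] gap0.999 F0.0 cf [-0.5 -0.3  0.3]
```

```bash
python3 -m handwheel '1 .018 .003 .08 0 0 -.001;1 0 0 .1 0 0 0;1 0 0 .1 0 0 0;1 0 0 .1 0 0 0;1 0 0 .1 0 0 0;1 0 0 .06 0 0 0;1 0 0 .03 0 0 0;1 0 0 0 0 0 0' 50
python3 plan.py
python3 -m handwheel '.4 0 0 0 0 0 0;.4 0 0 0 0 0 0;.4 0 0 0 0 0 0;.4 0 0 0 0 0 0;.4 0 0 0 0 0 0;.4 0 0 0 0 0 0;.4 0 0 0 0 0 0;.4 0 0 0 0 0 0' 50
python3 -m handwheel '.4 0 0 -.05 0 0 0;.4 0 0 -.08 0 0 0;.4 0 0 -.08 0 0 0;.4 0 0 -.08 0 0 0;.4 0 0 -.08 0 0 0;.4 0 0 -.08 0 0 0;.4 0 0 0 0 0 0;.4 0 0 0 0 0 0' 50
python3 plan.py
```

```text
time: 24.08
position: [0.4309, -0.3516, 0.0138]
tool_rot: [-3.137, 0.002, 0.357]
contact_force: [0.3, -0.2, 0.4]
finger_gap: 1.001
finger_force: 0.0
t24.08 [ 0.4309 -0.3516  0.0138] [-1.7975e+02  9.0000e-02  2.0430e+01] gap1.001 F0.0 cf [ 0.3 -0.2  0.4]
time: 24.75
position: [0.4324, -0.355, 0.0178]
tool_rot: [3.139, -0.001, 0.355]
contact_force: [1.3, 1.4, 7.0]
finger_gap: 0.647
finger_force: 56.2
time: 25.42
position: [0.4313, -0.3544, 0.1293]
tool_rot: [3.14, -0.0, 0.355]
contact_force: [-0.1, 0.8, -3.5]
finger_gap: 0.649
finger_force: 55.4
t25.42 [ 0.4313 -0.3544  0.1293] [ 1.7989e+02 -2.0000e-02  2.0320e+01] gap0.649 F55.4 cf [-0.1  0.8 -3.5]
```

```bash
cat > mouth.py <<'E'
import sys,numpy as np
from scipy.spatial.transform import Rotation as Ro
# args: mouth x,y,z,yaw,tilt -> TCP for plan.py
M=np.array([-.065,0,.0138]); out=[]
for a in sys.argv[1:]:
    v=list(map(float,a.split(",")))
    R=Ro.from_euler("xyz",[np.pi,0,np.radians(v[3])])*Ro.from_rotvec([0,np.radians(v[4]),0])
    p=np.array(v[:3])-R.apply(M); out.append(",".join("%.4f"%k for k in [*p,v[3],v[4]]))
print(*out)
E
A=$(python3 mouth.py .668,-.109,.10,2,0 .668,-.109,.05,2,16); echo $A; python3 plan.py $A
```

```text
0.7330,-0.1067,0.1138,2.0000,0.0000 0.7266,-0.1070,0.0812,2.0000,16.0000
t25.42 [ 0.4313 -0.3544  0.1293] [ 1.7989e+02 -2.0000e-02  2.0320e+01] gap0.649 F55.4 cf [-0.1  0.8 -3.5]
shift [ 1.4757 -0.5104  0.0616] rows>=9.37 turn [ 0.0003 -0.0001  0.0509] rows>=2.56
shift [-0.0256  0.0003  0.1304] rows>=0.80 turn [0.     0.0444 0.    ] rows>=2.23
```

```bash
python3 -m handwheel '.4 .03 -.01 .002 0 0 0;.4 .06 -.02 .003 0 0 0;.4 .09 -.032 .004 0 0 0;.4 .1 -.036 .004 0 0 0;.4 .1 -.036 .004 0 0 0;.4 .1 -.036 .004 0 0 0;.4 .1 -.036 .004 0 0 0;.4 .1 -.036 .004 0 0 0'
python3 -m handwheel '.4 .1 -.036 .004 0 0 0;.4 .1 -.036 .004 0 0 0;.4 .1 -.036 .004 0 0 0;.4 .1 -.034 .004 0 0 0;.4 .1 -.034 .004 0 0 0;.4 .1 -.034 .004 0 0 0;.4 .1 -.034 .004 0 0 0;.4 .07 -.02 .004 0 0 0'
python3 -m handwheel '.4 .055 -.02 .004 0 0 0;.4 .02 0 0 0 0 .01;.4 0 0 0 0 0 .01;.4 0 0 0 0 0 .01;.4 0 0 0 0 0 .01;.4 0 0 0 0 0 .01;.4 0 0 0 0 0 0;.4 0 0 0 0 0 0'
A=$(python3 mouth.py .668,-.109,.05,2,16); python3 plan.py $A
python3 - <<'E'
from h import *
t=snap("top");s=snap("scene")
a=cv2.resize(t["img"][150:270,320:480],None,fx=2.5,fy=2.5,interpolation=cv2.INTER_CUBIC)
b=cv2.resize(s["img"][120:270,170:320],None,fx=2.6,fy=2.6,interpolation=cv2.INTER_CUBIC)
a=cv2.copyMakeBorder(a,0,390-a.shape[0],0,0,0)
cv2.imwrite("pics/c5.png",np.hstack([a,b])[:,:,::-1])
E
```

```text
time: 26.08
position: [0.5694, -0.236, 0.1182]
tool_rot: [-3.138, 0.003, 0.355]
contact_force: [-0.5, -0.3, -3.7]
finger_gap: 0.643
finger_force: 55.3
time: 26.75
position: [0.7273, -0.1065, 0.1095]
tool_rot: [-3.138, 0.003, 0.356]
contact_force: [0.2, -0.4, -2.4]
finger_gap: 0.645
finger_force: 55.3
time: 27.42
position: [0.7419, -0.0976, 0.1093]
tool_rot: [-3.14, 0.004, 0.042]
contact_force: [-0.6, -0.3, -2.7]
finger_gap: 0.643
finger_force: 55.2
t27.42 [ 0.7419 -0.0976  0.1093] [-179.91    0.25    2.42] gap0.643 F55.2 cf [-0.6 -0.3 -2.7]
shift [-0.0624  0.0353  0.1125] rows>=0.80 turn [-0.0004  0.0451  0.0011] rows>=2.27
```

View pics/c5.png

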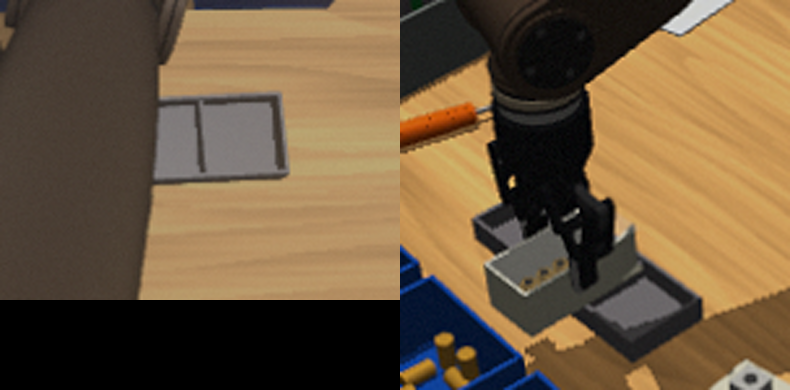

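The scene crop shows the level shaker at (560,265) with nuts still at its closed end, over the +y bay. Next I tip it 16° and pulse.

```bash
cat > cnt.py <<'E'
from h import *
C=np.array([.663,-.188]);y=np.radians(1.8);u=np.array([np.cos(y),np.sin(y)]);v=np.array([-u[1],u[0]])
for n in("top","scene"):
    s=snap(n); hsv=cv2.cvtColor(s["img"],cv2.COLOR_RGB2HSV)
    for b,off in(("+",.079),("0",0),("-",-.079)):
        P=[[*(C+off*v+i*.036*u+j*.035*v),.012] for i,j in((1,1),(1,-1),(-1,-1),(-1,1))]
        m=np.zeros(hsv.shape[:2],np.uint8); cv2.fillPoly(m,[proj(s,P).round().astype(int)],1)
        k=(m>0)&(hsv[...,1]>70)&(hsv[...,2]>50)
        nn,l,st,c=cv2.connectedComponentsWithStats(k.astype(np.uint8))
        print(n,b,"bay px",m.sum(),"grey",((m>0)&(hsv[...,1]<60)&(hsv[...,2]>70)).sum(),"brass",k.sum(),st[1:,4].tolist(),c[1:].round().astype(int).tolist() if nn<8 else "")
E
python3 -m handwheel '.4 -.02 .012 .037 0 .015 .0004;.4 -.02 .012 .037 0 .015 .0004;.4 -.022 .011 .037 0 .015 .0003;.4 0 0 0 0 0 0;.4 0 0 0 0 0 0;.4 0 0 0 0 0 0;.4 0 0 0 0 0 0;.4 0 0 0 0 0 0'
A=$(python3 mouth.py .668,-.109,.05,2,16); python3 plan.py $A; python3 cnt.py
```

```text
time: 28.18
position: [0.7332, -0.108, 0.0857]
tool_rot: [3.141, -0.286, 0.035]
contact_force: [0.2, 0.1, -3.1]
finger_gap: 0.645
finger_force: 55.1
t28.18 [ 0.7332 -0.108   0.0857] [179.97 -16.39   1.98] gap0.645 F55.1 cf [ 0.2  0.1 -3.1]
shift [-0.0302 -0.0048  0.0099] rows>=0.19 turn [ 0.0001 -0.0011 -0.0001] rows>=0.06
top + bay px 843 grey 0 brass 808 [808] [[353, 208]]
top 0 bay px 845 grey 44 brass 702 [701, 1] [[382, 206], [398, 201]]
top - bay px 844 grey 791 brass 24 [24] [[401, 194]]
scene + bay px 668 grey 66 brass 14 [14] [[260, 237]]
scene 0 bay px 595 grey 211 brass 5 [5] [[237, 224]]
scene - bay px 564 grey 321 brass 0 [] []
```

```bash
python3 -m handwheel '.4 -.015 0 .005 0 .0165 0;.4 -.015 0 .005 0 0 0;.4 0 0 0 0 0 0;.4 0 0 0 0 0 0;.4 0 0 0 0 -.017 0;.4 0 0 0 0 -.017 0;.4 0 0 0 0 0 0;.4 0 0 0 0 0 0'
python3 cnt.py
python3 - <<'E'
from h import *
s=snap("scene"); b=cv2.resize(s["img"][130:270,190:310],None,fx=4,fy=4,interpolation=cv2.INTER_CUBIC); cv2.imwrite("pics/c6.png",b[:,:,::-1])
E
```

```text
time: 28.95
position: [0.7272, -0.1082, 0.0804]
tool_rot: [3.141, -0.178, 0.034]
contact_force: [-0.4, 0.1, -1.1]
finger_gap: 0.645
finger_force: 55.3
top + bay px 843 grey 0 brass 823 [823] [[353, 208]]
top 0 bay px 845 grey 173 brass 607 [607] [[381, 206]]
top - bay px 844 grey 814 brass 0 [] []
scene + bay px 668 grey 37 brass 148 [4, 127, 17] [[266, 232], [266, 239], [254, 240]]
scene 0 bay px 595 grey 261 brass 0 [] []
scene - bay px 564 grey 292 brass 0 [] []
```

View pics/c6.png

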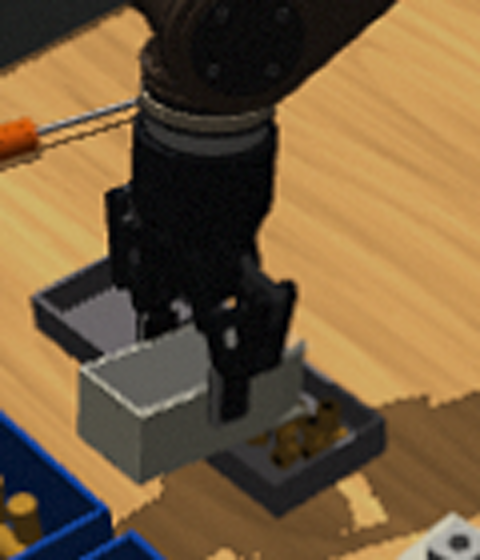

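About five nuts have landed in the +y bay near (310,430). The shaker's closed end looks empty, so I tip it back to keep the rest in, then raise it and move away to count.

```bash
python3 -m handwheel '.4 0 0 0 0 -.017 0;.4 0 0 0 0 -.017 0;.4 0 0 0 0 -.017 0;.4 0 0 0 0 -.015 0;.4 0 0 -.04 0 0 0;.4 0 0 -.04 0 0 0;.4 0 0 0 0 0 0;.4 0 0 0 0 0 0'
python3 -m handwheel '.4 0 .04 -.02 0 0 0;.4 0 .08 -.02 0 0 0;.4 0 .08 0 0 0 0;.4 0 .1 0 0 0 0;.4 0 .1 0 0 0 0;.4 0 .1 0 0 0 0;.4 0 .08 0 0 0 0;.4 0 .05 0 0 0 0'
python3 plan.py; python3 cnt.py
python3 - <<'E'
from h import *
t=snap("top");s=snap("scene")
a=cv2.resize(t["img"][150:250,320:480],None,fx=2.5,fy=2.5,interpolation=cv2.INTER_CUBIC)
b=cv2.resize(s["img"][90:270,170:320],None,fx=2.6,fy=2.6,interpolation=cv2.INTER_CUBIC)
a=cv2.copyMakeBorder(a,0,468-a.shape[0],0,0,0)
cv2.imwrite("pics/c7.png",np.hstack([a,b])[:,:,::-1])
E
```

```text
time: 29.77
position: [0.7299, -0.108, 0.1005]
tool_rot: [3.142, 0.237, 0.033]
contact_force: [0.4, -0.5, -2.5]
finger_gap: 0.64
finger_force: 55.4
time: 30.43
position: [0.7361, -0.2701, 0.1075]
tool_rot: [3.141, 0.242, 0.03]
contact_force: [0.1, 0.1, -2.3]
finger_gap: 0.646
finger_force: 55.4
t30.43 [ 0.7361 -0.2701  0.1075] [179.98  13.85   1.72] gap0.646 F55.4 cf [ 0.1  0.1 -2.3]
top + bay px 843 grey 513 brass 292 [292] [[354, 210]]
top 0 bay px 845 grey 167 brass 583 [581, 1, 1] [[388, 208], [376, 207], [375, 210]]
top - bay px 844 grey 0 brass 837 [837] [[415, 205]]
scene + bay px 668 grey 104 brass 152 [144, 1, 5, 2] [[263, 238], [269, 231], [271, 234], [251, 240]]
scene 0 bay px 595 grey 90 brass 0 [] []
scene - bay px 564 grey 269 brass 0 [] []
```

View pics/c7.png

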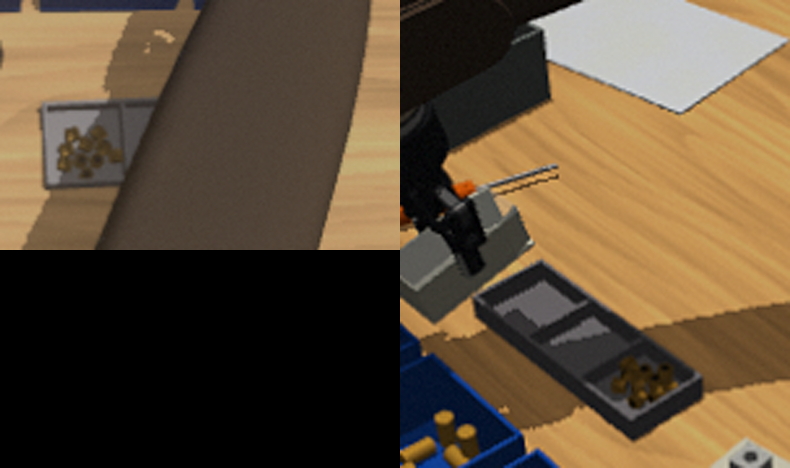

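Nearly all the nuts dropped into the +y bay (about 8 or 9, crop (85,155)). I'll pour whatever remains over the −y bay, park the shaker, then move nuts between bays with the gripper.

```bash
A=$(python3 mouth.py .670,-.266,.075,2,0 .670,-.266,.055,2,28); python3 plan.py $A
```

```text
t30.63 [ 0.7368 -0.265   0.1071] [-179.88   13.88    1.92] gap0.644 F55.4 cf [ 0.5  1.2 -1.7]
shift [ 0.0108 -0.0054  0.0729] rows>=0.44 turn [-0.0004  0.0385 -0.0003] rows>=1.94
shift [-0.0564  0.     -0.0356] rows>=0.40 turn [0.     0.0778 0.    ] rows>=3.91
```

```bash
python3 -m handwheel '.4 .005 0 .018 0 .019 0;.4 .005 0 .018 0 .019 0;.4 -.014 0 0 0 .019 0;.4 -.014 0 0 0 .019 0;.4 -.014 0 0 0 .019 0;.4 -.014 0 0 0 .019 0;.4 0 0 0 0 0 0;.4 0 0 0 0 0 0'
python3 plan.py
python3 -m handwheel '.4 .03 0 0 0 0 0;.4 -.03 0 0 0 0 0;.4 .03 0 0 0 0 0;.4 -.03 0 0 0 0 0;.4 .03 0 0 0 0 0;.4 -.03 0 0 0 0 0;.4 0 0 0 0 0 0;.4 0 0 0 0 0 0'
python3 -m handwheel '.4 0 0 -.02 0 -.019 0;.4 0 0 -.04 0 -.019 0;.4 0 0 -.04 0 -.019 0;.4 0 0 -.04 0 -.019 0;.4 0 0 0 0 0 0;.4 0 0 0 0 0 0;.4 0 0 0 0 0 0;.4 0 0 0 0 0 0'
python3 plan.py .43,.333,.10,2
```

```text
time: 31.3
position: [0.7222, -0.2631, 0.0939]
tool_rot: [-3.137, -0.468, 0.033]
contact_force: [0.9, -0.3, -1.2]
finger_gap: 0.648
finger_force: 55.4
t31.30 [ 0.7222 -0.2631  0.0939] [-179.74  -26.82    1.88] gap0.648 F55.4 cf [ 0.9 -0.3 -1.2]
time: 31.97
position: [0.7235, -0.2653, 0.095]
tool_rot: [-3.14, -0.473, 0.033]
contact_force: [-0.9, 0.1, -1.8]
finger_gap: 0.647
finger_force: 55.4
time: 32.63
position: [0.7133, -0.2655, 0.1272]
tool_rot: [-3.139, 0.005, 0.033]
contact_force: [0.8, 0.2, -2.6]
finger_gap: 0.643
finger_force: 55.4
t32.63 [ 0.7133 -0.2655  0.1272] [-179.84    0.27    1.89] gap0.643 F55.4 cf [ 0.8  0.2 -2.6]
shift [-1.0528 -2.4298  0.1205] rows>=15.89 turn [-0.0004  0.0007 -0.0003] rows>=0.05
```

```bash
python3 -m handwheel '.4 -.052 -.121 0 0 0 0;.4 -.052 -.121 0 0 0 0;.4 -.052 -.121 0 0 0 0;.4 -.052 -.121 0 0 0 0;.4 -.052 -.121 0 0 0 0;.4 -.052 -.121 0 0 0 0;.4 -.052 -.121 0 0 0 0;.4 -.052 -.121 0 0 0 0'
python3 cnt.py | grep top
python3 -m handwheel '.4 -.052 -.121 0 0 0 0;.4 -.052 -.121 0 0 0 0;.4 -.052 -.121 0 0 0 0;.4 -.052 -.121 0 0 0 0;.4 -.052 -.121 0 0 0 0;.4 -.052 -.121 0 0 0 0;.4 -.052 -.121 0 0 0 0;.4 -.052 -.121 0 0 0 0'
python3 -m handwheel '.4 -.052 -.121 0 0 0 0;.4 -.052 -.121 0 0 0 0;.4 -.052 -.121 0 0 0 0;.4 -.05 -.12 0 0 0 0;.4 0 0 0 0 0 .0165;.4 0 0 0 0 0 .0165;.4 0 0 0 0 0 .0165;.4 0 0 0 0 0 .0165'
python3 -m handwheel '.4 0 0 0 0 0 0;.4 0 0 0 0 0 0;.4 0 0 0 0 0 0;.4 0 0 0 0 0 0;.4 0 0 0 0 0 0;.4 0 0 0 0 0 0;.4 0 0 0 0 0 0;.4 0 0 0 0 0 0'
python3 plan.py .4346,.331,.025,-21.7; python3 cnt.py | grep top
```

```text
time: 33.3
position: [0.6005, -0.0263, 0.1288]
tool_rot: [-3.14, 0.004, 0.032]
contact_force: [0.6, 0.1, -1.2]
finger_gap: 0.642
finger_force: 55.4
top + bay px 843 grey 130 brass 596 [416, 180] [[354, 211], [344, 201]]
top 0 bay px 845 grey 830 brass 0 [] []
top - bay px 844 grey 813 brass 0 [] []
time: 34.07
position: [0.4895, 0.2112, 0.1298]
tool_rot: [-3.14, 0.003, 0.032]
contact_force: [0.4, 0.0, -2.1]
finger_gap: 0.648
finger_force: 55.4
time: 34.73
position: [0.4348, 0.3292, 0.1299]
tool_rot: [3.141, 0.004, -0.386]
contact_force: [-0.3, -0.6, -1.0]
finger_gap: 0.647
finger_force: 55.4
time: 35.4
position: [0.4352, 0.3299, 0.1306]
tool_rot: [3.141, 0.003, -0.381]
contact_force: [0.2, 0.1, -2.2]
finger_gap: 0.645
finger_force: 55.4
t35.40 [0.4352 0.3299 0.1306] [179.98   0.18 -21.81] gap0.645 F55.4 cf [ 0.2  0.1 -2.2]
shift [-0.0026 -0.0034  0.4224] rows>=2.53 turn [ 0.0001  0.0005 -0.0003] rows>=0.03
top + bay px 843 grey 539 brass 274 [274] [[354, 210]]
top 0 bay px 845 grey 829 brass 0 [] []
top - bay px 844 grey 810 brass 0 [] []
```

```bash
python3 -m handwheel '.4 -.003 -.003 .07 0 0 0;.4 0 0 .08 0 0 0;.4 0 0 .08 0 0 0;.4 0 0 .08 0 0 0;.4 0 0 .06 0 0 0;.4 0 0 .04 0 0 0;.4 0 0 0 0 0 0;.4 0 0 0 0 0 0'
python3 -m handwheel '.4 0 0 .008 0 0 0;.4 0 0 .006 0 0 0;.4 0 0 0 0 0 0;.4 0 0 0 0 0 0;.4 0 0 0 0 0 0;.4 0 0 0 0 0 0;.4 0 0 0 0 0 0;.4 0 0 0 0 0 0'
```

```text
time: 36.17
position: [0.4344, 0.3309, 0.028]
tool_rot: [3.141, 0.004, -0.381]
contact_force: [0.9, 0.2, -1.3]
finger_gap: 0.65
finger_force: 55.3
time: 36.83
position: [0.4345, 0.3309, 0.0247]
tool_rot: [3.141, 0.003, -0.381]
contact_force: [0.2, 0.2, -1.7]
finger_gap: 0.646
finger_force: 55.3
```

```bash
python3 -m handwheel '.4 0 0 .004 0 0 0;.4 0 0 .004 0 0 0;.4 0 0 .004 0 0 0;.4 0 0 .004 0 0 0;.4 0 0 0 0 0 0;.4 0 0 0 0 0 0;.4 0 0 0 0 0 0;.4 0 0 0 0 0 0'
python3 -m handwheel '.4 0 0 .004 0 0 0;.4 0 0 .004 0 0 0;.4 0 0 0 0 0 0;.4 0 0 0 0 0 0;1 0 0 0 0 0 0;1 0 0 0 0 0 0;1 0 0 0 0 0 0;1 0 0 0 0 0 0'
python3 -m handwheel '1 0 0 -.05 0 0 0;1 0 0 -.1 0 0 0;1 0 0 -.1 0 0 0;1 0 0 -.1 0 0 0;1 0 0 -.1 0 0 0;.4 0 0 -.1 0 0 0;.4 0 0 0 0 0 0;.4 0 0 0 0 0 0'
python3 plan.py
python3 - <<'E'
from h import *
t=snap("top");s=snap("scene")
a=cv2.resize(t["img"][183:233,330:380],None,fx=12,fy=12,interpolation=cv2.INTER_CUBIC)[:560]
b=cv2.resize(t["img"][250:350,130:215],None,fx=2.2,fy=2.2,interpolation=cv2.INTER_CUBIC)
c=cv2.resize(s["img"][225:265,235:295],None,fx=3.1,fy=3.1,interpolation=cv2.INTER_CUBIC)
R=np.zeros((560,190,3),np.uint8); R[:b.shape[0],:b.shape[1]]=b; R[300:300+c.shape[0],:c.shape[1]]=c
cv2.imwrite("pics/c8.png",np.hstack([a,R])[:,:,::-1]); import pickle; pickle.dump((t,s),open("s1.pkl","wb"))
E
```

```text
time: 37.5
position: [0.4347, 0.3311, 0.0209]
tool_rot: [-3.142, 0.003, -0.381]
contact_force: [-1.3, 0.2, 2.7]
finger_gap: 0.643
finger_force: 55.6
time: 38.17
position: [0.4342, 0.3308, 0.0181]
tool_rot: [3.141, 0.004, -0.381]
contact_force: [-0.3, 0.2, 0.6]
finger_gap: 1.001
finger_force: 0.0
time: 38.83
position: [0.436, 0.3314, 0.1588]
tool_rot: [-3.138, -0.0, -0.381]
contact_force: [0.1, -0.5, -0.1]
finger_gap: 0.604
finger_force: 0.0
t38.83 [0.436  0.3314 0.1588] [-179.81   -0.    -21.83] gap0.604 F0.0 cf [ 0.1 -0.5 -0.1]
```

View pics/c8.png

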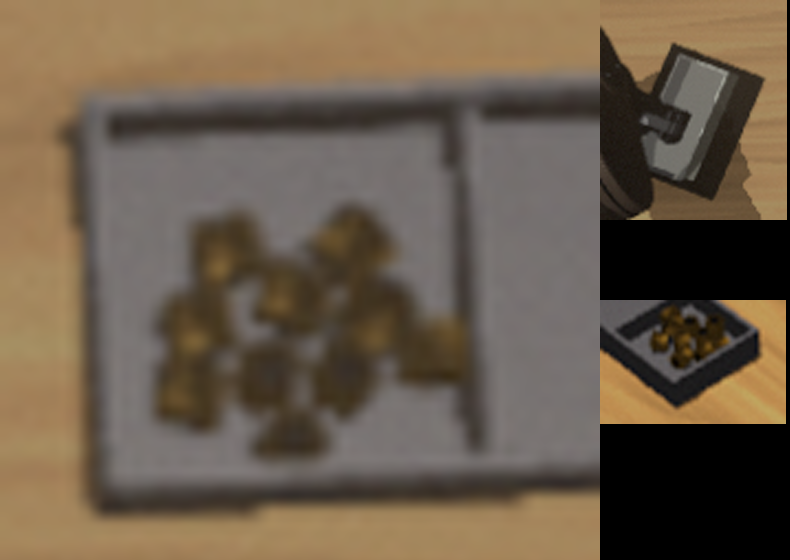

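The 10 nuts are in the +y bay, centred near crop (290,330), and the shaker is upright and empty on the mat. To plan the nut picks I need to know how thick the fingertips are, so I'll print the silhouette.

Run:
```python
from h import *; import pickle
t,s=pickle.load(open("s1.pkl","rb"))
p=proj(s,[[.436,.3314,.1588],[.436,.3314,.1788]]); print(p, "px/m", np.linalg.norm(proj(s,[.436+.1*np.sin(-.381),.3314-.1*np.cos(-.381),.1588])[0]-p[0])/.1, np.linalg.norm(p[0]-p[1])/.02)
x,y=p[0].astype(int); g=s["img"].max(2)[y-36:y+12,x-36:x+36]
for r in g: print("".join("#" if v<40 else "+" if v<60 else "." for v in r))
# peaks in bay
im=t["img"][183:233,330:380]; hsv=cv2.cvtColor(im,cv2.COLOR_RGB2HSV)
print(hsv[10:42,10:42,1])
```

```text
[[483.36531941 245.0626546 ]
 [485.26032828 237.60343858]] px/m 394.84246404957815 384.8082709709466
......................#########################################.........
......................#########################################.........
......................#########################################.........
.......................########################################.........
........................#######################################.........
..........................#####################################.........
..........................+###############################+###+.........
..........................+###############################+###..........
..........................#################################++#+.........
..........................####################################+.........
...........................###########+.+###################+##+........
...........................##########...+######################+........
...........................##########+..########################+.......
...........................#++#########.##########
[... 1996 characters left out ...]
....................................+#++########......................
......................................##+########.......................
.......................................+++####+.........................
........................................++++............................
........................................................................
........................................................................
........................................................................
[[ 54  59  68 ...  16  12  12]
 [ 23  30  20 ...  13  13  15]
 [ 16  11  16 ...  15  15  11]
 ...
 [ 16  15  12 ...  31  31  31]
 [ 26  23  24 ...  61  71  63]
 [ 44  52  57 ... 109 101 105]]
```

```bash
python3 plan.py .66,-.11,.14,-21.8
```

```text
t38.93 [0.4342 0.3305 0.1554] [179.91   0.24 -21.83] gap0.423 F0.0 cf [-0.7  0.3 -0.4]
shift [1.4938 1.2997 0.0573] rows>=11.88 turn [ 0.0002  0.0007 -0.0001] rows>=0.04
```

```bash
python3 -m handwheel '.4 .1067 .0928 .004 0 0 0;.4 .1067 .0928 .004 0 0 0;.4 .1067 .0928 .004 0 0 0;.4 .1067 .0928 .004 0 0 0;.4 .1067 .0928 .004 0 0 0;.4 .1067 .0928 .004 0 0 0;.4 .1067 .0928 .004 0 0 0;.4 .1067 .0928 .004 0 0 0'
python3 -m handwheel '.4 .1067 .0928 .004 0 0 0;.4 .1067 .0928 .004 0 0 0;.4 .1067 .0928 .004 0 0 0;.4 .1067 .0928 .004 0 0 0;.4 .1067 .0928 .004 0 0 0;.4 .1067 .0928 .004 0 0 0;.4 0 0 0 0 0 .018;.4 0 0 0 0 0 .018'
python3 -m handwheel '.4 0 0 0 0 0 .018;.4 0 0 0 0 0 .018;.4 0 0 0 0 0 0;.4 0 0 0 0 0 0;.4 0 0 0 0 0 0;.4 0 0 0 0 0 0;.4 0 0 0 0 0 0;.4 0 0 0 0 0 0'
python3 plan.py
python3 - <<'E'
from h import *
s=snap("scene"); o=ctrl.observe(); P=o["position"]
p=proj(s,[P,P+[0,0,.02]]); print(p,1/(s["fx"]/ (s["R"]@P+s["t"])[2]),"m/px")
x,y=p[0].astype(int); g=s["img"].max(2)[y-30:y+8,x-30:x+30]
for r in g: print("".join("#" if v<40 else "+" if v<60 else "." for v in r))
E
```

```text
time: 39.6
position: [0.5631, 0.0775, 0.1452]
tool_rot: [3.14, 0.007, -0.381]
contact_force: [0.6, 0.3, 0.2]
finger_gap: 0.403
finger_force: 0.0
time: 40.27
position: [0.66, -0.1117, 0.138]
tool_rot: [3.139, 0.007, -0.616]
contact_force: [0.5, 0.8, -0.4]
finger_gap: 0.403
finger_force: 0.0
time: 40.93
position: [0.6606, -0.1095, 0.1409]
tool_rot: [3.14, 0.003, -0.833]
contact_force: [0.2, 0.2, -0.5]
finger_gap: 0.397
finger_force: 0.0
t40.93 [ 0.6606 -0.1095  0.1409] [ 1.7989e+02  1.6000e-01 -4.7710e+01] gap0.397 F0.0 cf [ 0.2  0.2 -0.5]
[[257.79048723 195.97224983]
 [257.19431349 188.77375254]] 0.0022039908645363096 m/px
.................#####++++############......................
..................####++++############......................
..................####++++############......................
..................####+++############.......................
..................####+++############.......................
..................+##++++###########+.......................
...................##++++############.......................
...................##+++#############......
[... 1147 characters left out ...]
#+...........................
........................########+...........................
+.......................########+...........................
#+......................########+...........................
###.....................########+...........................
####+...................########+...........................
#####+..................########+...........................
#######.................########+...........................
+#######+...............#########...........................
..+######+..............+#######+...........................
....#######.................++++............................
.....#######+...............................................
```

```bash
python3 -m handwheel '.4 0 0 0 0 0 -.019;.4 0 0 0 0 0 -.019;.4 0 0 0 0 0 -.019;.4 0 0 0 0 0 -.019;.4 0 0 0 0 0 -.019;.4 0 0 0 0 0 -.019;.4 0 0 0 0 0 -.019;.4 0 0 0 0 0 -.019'
python3 -m handwheel '.25 0 0 0 0 0 -.019;.25 0 0 0 0 0 -.019;.25 0 0 0 0 0 -.019;.25 0 0 0 0 0 -.019;.25 0 0 0 0 0 -.019;.25 0 0 0 0 0 -.019;.25 0 0 0 0 0 0;.25 0 0 0 0 0 0'
python3 plan.py
python3 - <<'E'
from h import *
s=snap("scene"); o=ctrl.observe(); P=o["position"]
p=proj(s,[P,P+[0,0,.02]]); print(p)
x,y=p[0].astype(int); g=s["img"].max(2)[y-30:y+8,x-30:x+30]
for r in g: print("".join("#" if v<40 else "+" if v<60 else "." for v in r))
E
```

```text
time: 41.65
position: [0.6607, -0.1095, 0.1412]
tool_rot: [-3.141, 0.003, 0.128]
contact_force: [0.2, 0.5, -0.1]
finger_gap: 0.401
finger_force: 0.0
time: 42.32
position: [0.6607, -0.1095, 0.1411]
tool_rot: [-3.139, 0.001, 0.835]
contact_force: [-0.2, 0.2, -0.1]
finger_gap: 0.253
finger_force: 0.0
t42.32 [ 0.6607 -0.1095  0.1411] [-1.7984e+02  8.0000e-02  4.7850e+01] gap0.253 F0.0 cf [-0.2  0.2 -0.1]
[[257.75699267 195.93978507]
 [257.16049117 188.74092989]]
####++###.....###########################.......#++######...
##########.....#########################........########+...
###########.....#######################+........########....
###########......######################........########+....
############......#####################........########.....
.############.....#########+.+#########+......########......
..###########+....######+.......#######+.....########+......
...###########....######.........#######.....########.......
...############...######.........#######....########+.......
....############+######+.........#######+..#########........
.....##################....
[... 980 characters left out ...]
....#++###...................
...................+##++##.........#++###...................
+...................##++##.........#++###...................
#+..................##++#+.........#++##....................
###....................+#+.........+++......................
####+..................+#...........#+......................
#####+......................................................
#######.....................................................
++######+...................................................
..+######+..................................................
...+#######.................................................
.....#######+...............................................
```

```bash
python3 - <<'E'
from h import *; import pickle
t,s=pickle.load(open("s1.pkl","rb"))
f=lambda x,y:((x+.5)/12-.5+330,(y+.5)/12-.5+183)
print("A,pad",ray(t,[f(227,248),f(228,215)],.012).round(4))
print("rim corners z.026 (inner TL,TR near divider, BL)",ray(t,[f(105,118),f(455,105),f(112,480)],.026).round(4))
E
python3 plan.py .66,-.11,.10,15
```

```text
A,pad [[ 0.6713 -0.0983  0.012 ]
 [ 0.6785 -0.0988  0.012 ]]
rim corners z.026 (inner TL,TR near divider, BL) [[ 0.6957 -0.0725  0.026 ]
 [ 0.6975 -0.1452  0.026 ]
 [ 0.619  -0.0716  0.026 ]]
t42.37 [ 0.6607 -0.1095  0.1411] [-1.7984e+02  8.0000e-02  4.7860e+01] gap0.252 F0.0 cf [-0.   0.1  0. ]
shift [-0.003  -0.0004  0.1644] rows>=0.99 turn [-0.0004  0.0004  0.0913] rows>=4.59
```

```bash
python3 -m handwheel '.21 0 0 .03 0 0 .0183;.21 0 0 .03 0 0 .0183;.21 0 0 .03 0 0 .0183;.21 0 0 .03 0 0 .0183;.21 0 0 .03 0 0 .0183;.21 0 0 0 0 0 0;.21 0 0 0 0 0 0;.21 0 0 0 0 0 0' 20
python3 plan.py .6785,-.0988,.045,15
```

```text
time: 43.03
position: [0.6609, -0.1096, 0.1041]
tool_rot: [-3.14, 0.002, 0.265]
contact_force: [0.2, 0.1, 0.2]
finger_gap: 0.215
finger_force: 0.0
t43.03 [ 0.6609 -0.1096  0.1041] [-1.7993e+02  1.2000e-01  1.5160e+01] gap0.215 F0.0 cf [0.2 0.1 0.2]
shift [ 0.0798 -0.023   0.2361] rows>=1.50 turn [-0.0002  0.0003  0.0004] rows>=0.03
```

```bash
python3 -m handwheel '.21 .04 -.0115 .06 0 0 0;.21 .04 -.0115 .06 0 0 0;.21 0 0 .06 0 0 0;.21 0 0 .056 0 0 0;.21 0 0 0 0 0 0;.21 0 0 0 0 0 0;.21 0 0 0 0 0 0;.21 0 0 0 0 0 0'
python3 plan.py .6785,-.0988,.008,15
python3 -m handwheel '.21 0 0 .02 0 0 0;.21 0 0 .02 0 0 0;.21 0 0 .02 0 0 0;.21 0 0 .02 0 0 0;.21 0 0 .02 0 0 0;.21 0 0 .02 0 0 0;.21 0 0 0 0 0 0;.21 0 0 0 0 0 0'
python3 plan.py .6785,-.0988,.008,15
```

```text
time: 43.7
position: [0.6789, -0.0992, 0.0458]
tool_rot: [-3.141, 0.001, 0.263]
contact_force: [-0.2, 0.4, 0.5]
finger_gap: 0.209
finger_force: 0.0
t43.70 [ 0.6789 -0.0992  0.0458] [-1.7997e+02  6.0000e-02  1.5060e+01] gap0.209 F0.0 cf [-0.2  0.4  0.5]
shift [-0.0008 -0.0019  0.1511] rows>=0.91 turn [-0.0001  0.0002  0.0002] rows>=0.01
time: 44.37
position: [0.6777, -0.0986, 0.0137]
tool_rot: [-3.139, 0.004, 0.263]
contact_force: [1.0, 0.1, -0.7]
finger_gap: 0.211
finger_force: 0.0
t44.37 [ 0.6777 -0.0986  0.0137] [-179.87    0.23   15.07] gap0.211 F0.0 cf [ 1.   0.1 -0.7]
shift [0.003  0.0019 0.0227] rows>=0.14 turn [-0.0004  0.0006  0.0002] rows>=0.04
```

```bash
python3 -m handwheel '.21 0 0 .01 0 0 0;.21 0 0 .01 0 0 0;.21 0 0 .006 0 0 0;.21 0 0 0 0 0 0;.05 0 0 0 0 0 0;.05 0 0 0 0 0 0;.05 0 0 0 0 0 0;.05 0 0 0 0 0 0' 30
python3 plan.py
python3 -m handwheel '.05 0 0 0 0 0 0;.05 0 0 0 0 0 0;.05 0 0 -.04 0 0 0;.05 0 0 -.06 0 0 0;.05 0 0 -.06 0 0 0;.05 0 0 -.06 0 0 0;.05 0 0 0 0 0 0;.05 0 0 0 0 0 0'
python3 plan.py .6645,-.266,.06,15
```

```text
time: 45.03
position: [0.678, -0.0987, 0.008]
tool_rot: [-3.14, 0.003, 0.263]
contact_force: [1.1, -0.2, 0.5]
finger_gap: 0.143
finger_force: 29.2
t45.03 [ 0.678  -0.0987  0.008 ] [-1.7991e+02  1.6000e-01  1.5070e+01] gap0.143 F29.2 cf [ 1.1 -0.2  0.5]
time: 45.7
position: [0.6799, -0.0992, 0.066]
tool_rot: [3.141, -0.001, 0.263]
contact_force: [0.3, 0.3, -0.4]
finger_gap: 0.138
finger_force: 29.2
t45.70 [ 0.6799 -0.0992  0.066 ] [ 1.7994e+02 -8.0000e-02  1.5070e+01] gap0.138 F29.2 cf [ 0.3  0.3 -0.4]
shift [-0.2329  0.6283  0.0244] rows>=4.02 turn [ 0.0002 -0.0002  0.0002] rows>=0.02
```

```bash
python3 -m handwheel '.05 -.035 .095 0 0 0 0;.05 -.04 .105 0 0 0 0;.05 -.04 .108 0 0 0 0;.05 -.04 .108 0 0 0 0;.05 -.04 .108 0 0 0 0;.05 -.035 .1 .06 0 0 0;.05 0 0 .08 0 0 0;.05 0 0 .04 0 0 0'
python3 -m handwheel '.05 0 0 0 0 0 0;.3 0 0 0 0 0 0;.3 0 0 0 0 0 0;.3 0 0 0 0 0 0;.3 0 0 -.08 0 0 0;.3 0 0 -.08 0 0 0;.3 0 0 -.1 0 0 0;.3 0 0 0 0 0 0'
cat > asc.py <<'E'
from h import *
import pickle
t=snap("top"); pickle.dump(t,open("t.pkl","wb"))
# rectified at z=.014, 2mm cells; rows +x down to -x, cols +y to -y ; tray bay + only unless arg
import sys
y0,y1=(-.148,-.068) if len(sys.argv)<2 else map(float,sys.argv[1:3])
im=rect(t,.616,y0,.700,y1,.014,667)
h=cv2.cvtColor(im,cv2.COLOR_RGB2HSV)
print("cols y from %.3f step 1.5mm down, rows x"%y1)
for i,r in enumerate(h):
    print("%.4f "%(.700-i*.0015)+"".join("." if p[1]<60 else (chr(ord('0')+min(9,int(p[2])//16))) for p in r))
E
python3 plan.py; python3 cnt.py|grep top; python3 asc.py
```

```text
time: 46.37
position: [0.6612, -0.2654, 0.0149]
tool_rot: [-3.137, 0.006, 0.26]
contact_force: [-1.0, 0.7, -1.2]
finger_gap: 0.14
finger_force: 29.3
time: 47.03
position: [0.6675, -0.2657, 0.0911]
tool_rot: [3.134, -0.006, 0.264]
contact_force: [0.4, -0.7, 1.8]
finger_gap: 0.299
finger_force: 0.0
t47.03 [ 0.6675 -0.2657  0.0911] [179.58  -0.35  15.14] gap0.299 F0.0 cf [ 0.4 -0.7  1.8]
top + bay px 843 grey 586 brass 231 [231] [[355, 211]]
top 0 bay px 845 grey 826 brass 0 [] []
top - bay px 844 grey 154 brass 483 [2, 481] [[416, 190], [421, 207]]
cols y from -0.068 step 1.5mm down, rows x
0.7000 8.....................................................
0.6985 7.....................3333....333333.....3............
0.6970 .....4................................................
0.6955 ......................................................
0.6940 ......................................................
0.6925 ......................................................
0.6910 ......................................................
0.6895 ......................................................
0.6880 .
[... 2329 characters left out ...]
..................
0.6310 66.......................54443345.....................
0.6295 76......................544443344.....................
0.6280 76......................444433335.....................
0.6265 65......................55555455......................
0.6250 65....................................................
0.6235 65....................................................
0.6220 65....................................................
0.6205 65....................................................
0.6190 655..........................................4333....3
0.6175 654........4.....44444.............44...44444444444445
0.6160 854334444444444444444445677777666667666666655555555566
```

Nut A went into the −y bay. Next, nuts D and G lie end to end along x with both outer ends free, so I'll take them together into the middle bay.

```bash
python3 -m handwheel '.365 .01 -.1 -.005 0 0 -.019;.365 0 -.1 0 0 0 -.019;.365 0 -.1 0 0 0 -.019;.365 0 -.1 0 0 0 -.019;.365 0 0 0 0 0 -.019;.365 0 0 0 0 0 -.019;.365 0 0 0 0 0 -.019;.365 0 0 0 0 0 -.019' 30
python3 -m handwheel '.365 0 0 0 0 0 -.019;.365 0 0 0 0 0 -.019;.365 0 0 0 0 0 -.018;.365 0 0 0 0 0 0;.365 0 0 0 0 0 0;.365 0 0 0 0 0 0;.365 0 0 0 0 0 0;.365 0 0 0 0 0 0' 30
python3 plan.py .6485,-.0895,.045,90
```

```text
time: 47.85
position: [0.6222, -0.1731, 0.0825]
tool_rot: [-3.135, 0.0, 1.225]
contact_force: [0.4, 0.2, 0.4]
finger_gap: 0.366
finger_force: 0.0
time: 48.52
position: [0.6232, -0.174, 0.0841]
tool_rot: [-3.138, -0.001, 1.569]
contact_force: [-0.1, -0.3, 0.0]
finger_gap: 0.365
finger_force: 0.0
t48.52 [ 0.6232 -0.174   0.0841] [-1.798e+02 -5.000e-02  8.989e+01] gap0.365 F0.0 cf [-0.1 -0.3  0. ]
shift [0.3382 0.1009 0.1563] rows>=2.31 turn [-0.0006 -0.0002 -0.0003] rows>=0.03
```

```bash
python3 -m handwheel '.365 .08 .025 0 0 0 0;.365 .09 .026 .03 0 0 0;.365 .09 .025 .04 0 0 0;.365 .078 .025 .04 0 0 0;.365 0 0 .046 0 0 0;.365 0 0 0 0 0 0;.365 0 0 0 0 0 0;.365 0 0 0 0 0 0'
python3 plan.py .6485,-.0895,.006,90
```

```text
time: 49.18
position: [0.6487, -0.0907, 0.0457]
tool_rot: [-3.139, -0.0, 1.569]
contact_force: [0.0, 0.2, 0.2]
finger_gap: 0.363
finger_force: 0.0
t49.18 [ 0.6487 -0.0907  0.0457] [-1.7984e+02 -2.0000e-02  8.9880e+01] gap0.363 F0.0 cf [0.  0.2 0.2]
shift [ 0.0046 -0.0002  0.1588] rows>=0.95 turn [-0.0004 -0.0001 -0.0003] rows>=0.03
```

```bash
python3 -m handwheel '.365 .0036 0 .02 0 0 0;.365 0 0 .02 0 0 0;.365 0 0 .02 0 0 0;.365 0 0 .015 0 0 0;.365 0 0 .015 0 0 0;.365 0 0 .015 0 0 0;.365 0 0 0 0 0 0;.365 0 0 0 0 0 0'
python3 -m handwheel '.365 0 0 .02 0 0 0;.365 0 0 .02 0 0 0;.365 0 0 .012 0 0 0;.365 0 0 0 0 0 0;.365 0 0 0 0 0 0;.365 0 0 0 0 0 0;.365 0 0 0 0 0 0;.365 0 0 0 0 0 0'
python3 plan.py
```

```text
time: 49.85
position: [0.6485, -0.0887, 0.0189]
tool_rot: [-3.138, -0.001, 1.57]
contact_force: [-0.6, -0.3, -1.3]
finger_gap: 0.361
finger_force: 0.0
time: 50.52
position: [0.6506, -0.09, 0.0134]
tool_rot: [-3.14, 0.002, 1.571]
contact_force: [-9.6, 0.8, 27.9]
finger_gap: 0.364
finger_force: 14.1
t50.52 [ 0.6506 -0.09    0.0134] [-1.7988e+02  9.0000e-02  9.0020e+01] gap0.364 F14.1 cf [-9.6  0.8 27.9]
```

```bash
python3 -m handwheel '.39 0 0 -.04 0 0 0;.39 0 0 -.02 0 0 0;.39 0 0 0 0 0 0;.39 0 -.006 0 0 0 0;.39 0 0 0 0 0 0;.39 0 0 0 0 0 0;.39 0 0 0 0 0 0;.39 0 0 0 0 0 0'
python3 plan.py .6475,-.09,.006,90
python3 -m handwheel '.39 0 0 .01 0 0 0;.39 0 0 .01 0 0 0;.39 0 0 .01 0 0 0;.39 0 0 .01 0 0 0;.39 0 0 .008 0 0 0;.39 0 0 0 0 0 0;.39 0 0 0 0 0 0;.39 0 0 0 0 0 0'
python3 plan.py .6475,-.09,.006,90
```

```text
time: 51.18
position: [0.6466, -0.0885, 0.0203]
tool_rot: [-3.137, -0.001, 1.57]
contact_force: [-0.5, -0.4, 0.1]
finger_gap: 0.39
finger_force: 0.0
t51.18 [ 0.6466 -0.0885  0.0203] [-1.7975e+02 -7.0000e-02  8.9950e+01] gap0.390 F0.0 cf [-0.5 -0.4  0.1]
shift [-0.006  0.004  0.057] rows>=0.34 turn [-0.0007 -0.0002 -0.0001] rows>=0.04
time: 51.85
position: [0.6478, -0.0889, 0.0177]
tool_rot: [-3.134, -0.001, 1.571]
contact_force: [-15.2, 3.2, 36.4]
finger_gap: 0.387
finger_force: 17.9
t51.85 [ 0.6478 -0.0889  0.0177] [-1.7959e+02 -6.0000e-02  8.9990e+01] gap0.387 F17.9 cf [-15.2   3.2  36.4]
shift [-0.0046 -0.001   0.0468] rows>=0.28 turn [-0.0011 -0.0002 -0.    ] rows>=0.06
```

```bash
python3 -m handwheel '.39 0 0 -.06 0 0 0;.39 0 0 -.08 0 0 0;.39 0 0 -.08 0 0 0;.1 -.08 0 -.08 0 0 0;.1 -.16 0 0 0 0 0;.1 -.16 0 0 0 0 0;.1 -.16 0 0 0 0 0;.1 -.16 0 0 0 0 0'
python3 plan.py; python3 asc.py
```

```text
time: 52.52
position: [0.6469, -0.2702, 0.0839]
tool_rot: [-3.139, -0.001, 1.571]
contact_force: [-0.2, 0.1, -0.5]
finger_gap: 0.1
finger_force: 0.0
t52.52 [ 0.6469 -0.2702  0.0839] [-1.7983e+02 -4.0000e-02  8.9990e+01] gap0.100 F0.0 cf [-0.2  0.1 -0.5]
cols y from -0.068 step 1.5mm down, rows x
0.7000 8...............................................33....
0.6985 6..................3....3....333....33...33...........
0.6970 .....33...............................................
0.6955 ......................................................
0.6940 ......................................................
0.6925 ......................................................
0.6910 ......................................................
0.6895 ......................................................
0.6880 ......................................................
0.6865 ......................................................
0.6850 ......................................................
0.6835 5.....................................................
0.6820 5...................................................
[... 2030 characters left out ...]
..................
0.6310 76.......................54433445.....................
0.6295 76......................544433445.....................
0.6280 66......................444433345.....................
0.6265 65......................55555555......................
0.6250 65....................................................
0.6235 65....................................................
0.6220 65....................................................
0.6205 65....................................................
0.6190 655..........................................43.....33
0.6175 654.......4....44444444..........44343..44444444444445
0.6160 854444444444444444444455676677666677666667766666666566
```

```bash
python3 -m handwheel '.53 0 0 0 0 0 .0188;.53 0 0 0 0 0 .0188;.53 0 0 0 0 0 .0188;.53 0 0 0 0 0 .0188;.53 0 0 0 0 0 .0188;.53 0 0 0 0 0 .0188;.53 0 0 0 0 0 .0188;.53 0 0 0 0 0 .0188' 40
python3 -m handwheel '.53 0 0 0 0 0 .0188;.53 0 0 0 0 0 .0188;.53 0 0 0 0 0 .0188;.53 0 0 0 0 0 .0188;.53 0 0 0 0 0 .0188;.53 0 0 0 0 0 0;.53 0 0 0 0 0 0;.53 0 0 0 0 0 0' 40
python3 plan.py .680,-.1345,.05,2
```

```text
time: 53.23
position: [0.6469, -0.2684, 0.0834]
tool_rot: [-3.139, 0.002, 0.619]
contact_force: [-0.1, -0.1, -0.3]
finger_gap: 0.529
finger_force: 0.0
time: 53.9
position: [0.647, -0.2686, 0.0837]
tool_rot: [-3.14, 0.003, 0.037]
contact_force: [-0.1, 0.4, -1.6]
finger_gap: 0.528
finger_force: 0.0
t53.90 [ 0.647  -0.2686  0.0837] [-179.94    0.2     2.11] gap0.528 F0.0 cf [-0.1  0.4 -1.6]
shift [ 0.1523 -0.5309  0.1347] rows>=3.41 turn [-0.0002  0.0005  0.0003] rows>=0.03
```

```bash
python3 -m handwheel '.53 .03 -.107 0 0 0 0;.53 .03 -.107 0 0 0 0;.53 .03 -.107 .03 0 0 0;.53 .03 -.107 .03 0 0 0;.53 .032 -.103 .04 0 0 0;.53 0 0 .034 0 0 0;.53 0 0 0 0 0 0;.53 0 0 0 0 0 0'
python3 -m handwheel '.53 0 0 0 0 0 0;.53 0 0 0 0 0 0;.53 0 0 0 0 0 0;.53 0 0 0 0 0 0;.53 0 0 0 0 0 0;.53 0 0 0 0 0 0;.53 0 0 0 0 0 0;.53 0 0 0 0 0 0'
python3 plan.py .680,-.1345,.007,2
```

```text
time: 54.57
position: [0.6798, -0.1349, 0.0496]
tool_rot: [-3.141, 0.005, 0.036]
contact_force: [-0.6, -0.4, 0.5]
finger_gap: 0.529
finger_force: 0.0
time: 55.23
position: [0.6803, -0.1348, 0.0505]
tool_rot: [-3.141, 0.003, 0.034]
contact_force: [-0.2, 0.9, 0.2]
finger_gap: 0.531
finger_force: 0.0
t55.23 [ 0.6803 -0.1348  0.0505] [-179.95    0.18    1.96] gap0.531 F0.0 cf [-0.2  0.9  0.2]
shift [-0.0007 -0.0009  0.1738] rows>=1.04 turn [-0.0002  0.0005 -0.0001] rows>=0.03
```

```bash
python3 -m handwheel '.53 0 0 .03 0 0 0;.53 0 0 .03 0 0 0;.53 0 0 .03 0 0 0;.53 0 0 .03 0 0 0;.53 0 0 .02 0 0 0;.53 0 0 .02 0 0 0;.53 0 0 .01 0 0 0;.53 0 0 0 0 0 0'
python3 plan.py
```

```text
time: 55.9
position: [0.6797, -0.1345, 0.0068]
tool_rot: [-3.14, 0.005, 0.034]
contact_force: [-0.3, -0.3, -0.4]
finger_gap: 0.537
finger_force: 0.0
t55.90 [ 0.6797 -0.1345  0.0068] [-179.91    0.26    1.97] gap0.537 F0.0 cf [-0.3 -0.3 -0.4]
```

```bash
python3 -m handwheel '.45 0 .004 0 0 0 0;.4 0 .004 0 0 0 0;.35 0 .004 0 0 0 0;.3 0 .004 0 0 0 0;.27 0 0 0 0 0 0;.2 0 0 0 0 0 0;.15 0 0 0 0 0 0;.1 0 0 0 0 0 0' 40
python3 -m handwheel '.1 0 0 0 0 0 0;.1 0 0 0 0 0 0;.1 0 0 -.01 0 0 0;.1 0 0 -.01 0 0 0;.1 0 0 -.01 0 0 0;.1 0 0 -.01 0 0 0;.1 0 0 -.01 0 0 0;.1 0 0 -.01 0 0 0' 40
python3 -m handwheel '.1 0 0 -.02 0 0 0;.1 0 0 -.02 0 0 0;.1 0 0 -.02 0 0 0;.1 0 0 -.02 0 0 0;.1 0 0 -.02 0 0 0;.1 0 0 -.02 0 0 0;.1 0 0 -.02 0 0 0;.1 0 0 0 0 0 0' 40
python3 plan.py
```

```text
time: 56.57
position: [0.6808, -0.1428, 0.0088]
tool_rot: [3.136, 0.001, 0.034]
contact_force: [-1.1, -10.3, -0.2]
finger_gap: 0.173
finger_force: 39.0
time: 57.23
position: [0.679, -0.1426, 0.0154]
tool_rot: [3.137, 0.002, 0.033]
contact_force: [10.7, -14.2, -22.5]
finger_gap: 0.168
finger_force: 43.6
time: 57.9
position: [0.6817, -0.1385, 0.0602]
tool_rot: [3.141, 0.0, 0.035]
contact_force: [0.3, 0.3, 0.4]
finger_gap: 0.104
finger_force: 0.0
t57.90 [ 0.6817 -0.1385  0.0602] [179.99   0.     2.  ] gap0.104 F0.0 cf [0.3 0.3 0.4]
```

```bash
python3 -m handwheel '.2 0 .06 -.05 0 0 0;.2 0 .12 -.05 0 0 0;.2 0 .16 0 0 0 0;.2 0 .16 0 0 0 0;.2 0 .16 0 0 0 0;.2 0 .16 0 0 0 0;.2 0 0 0 0 0 0;.2 0 0 0 0 0 0'
python3 cnt.py | grep top; python3 asc.py -.196 -.068
```

```text
time: 58.57
position: [0.6868, -0.3475, 0.0833]
tool_rot: [-3.141, 0.003, 0.03]
contact_force: [0.3, 1.0, 0.5]
finger_gap: 0.201
finger_force: 0.0
top + bay px 843 grey 580 brass 243 [243] [[356, 211]]
top 0 bay px 845 grey 834 brass 0 [] []
top - bay px 844 grey 784 brass 25 [25] [[414, 209]]
cols y from -0.068 step 1.5mm down, rows x
0.7000 8...........................................................3.........33........3.....
0.6985 7.................4.............4..4...433............................................
0.6970 .....44...............................................................................
0.6955 ......................................................................................
0.6940 ......................................................................................
0.6925 ......................................................................................
0.6910 ......................................................................................
0.6895 ......................................................................................
0.6880 ...
[... 3895 characters left out ...]
..........................................
0.6250 66....................................................................................
0.6235 66....................................................................................
0.6220 65....................................................................................
0.6205 75................................................................................444.
0.6190 65...........................................444....4444.44444....4..4444.444445444444
0.6175 765......4.44...44444444....4.....444.444444444444444555445677877777777777777778777777
0.6160 86444444444444445555445677777777777777777777777777777777777899999999999999999999999999
```

Pinched against the divider, nut B slipped and now stands alone at about (.675,−.133), too close to the divider for a finger. I'll press on it lightly and drag it left, then grip it normally.

```bash
python3 plan.py .680,-.128,.04,2; python3 -m handwheel '0 0 -.1 .02 0 0 0;0 0 -.12 .02 0 0 0;0 -.005 -.14 .02 0 0 0;0 -.005 -.14 .02 0 0 0;0 -.005 -.14 .02 0 0 0;0 -.005 -.12 .02 0 0 0;0 -.005 -.1 .02 0 0 0;0 0 0 0 0 0 0'
python3 -m handwheel '0 0 0 0 0 0 0;0 0 0 0 0 0 0;0 0 0 0 0 0 0;0 0 0 0 0 0 0;0 0 0 0 0 0 0;0 0 0 0 0 0 0;0 0 0 0 0 0 0;0 0 0 0 0 0 0'
python3 plan.py .680,-.128,.025,2
```

```text
t58.72 [ 0.6875 -0.3429  0.0827] [-179.91    0.21    2.  ] gap0.197 F0.0 cf [ 0.3  0.2 -0.3]
shift [ 8.000e-04 -8.599e-01  1.722e-01] rows>=5.26 turn [-0.0002  0.0006 -0.    ] rows>=0.03
time: 59.38
position: [0.672, -0.1215, 0.0464]
tool_rot: [-3.138, 0.007, 0.041]
contact_force: [-1.4, -0.1, -0.9]
finger_gap: -0.001
finger_force: 0.0
time: 60.05
position: [0.6739, -0.1294, 0.0479]
tool_rot: [-3.141, 0.003, 0.034]
contact_force: [1.0, 0.4, -0.6]
finger_gap: 0.003
finger_force: 0.0
t60.05 [ 0.6739 -0.1294  0.0479] [-179.95    0.18    1.92] gap0.003 F0.0 cf [ 1.   0.4 -0.6]
shift [ 0.025  -0.0048  0.0916] rows>=0.57 turn [-0.0002  0.0005 -0.0002] rows>=0.03
```

```bash
python3 -m handwheel '0 .025 -.005 .02 0 0 0;0 0 0 .03 0 0 0;0 0 0 .03 0 0 0;0 0 0 .02 0 0 0;0 0 0 .012 0 0 0;0 0 0 .012 0 0 0;0 0 0 0 0 0 0;0 0 0 0 0 0 0'
python3 plan.py .680,-.128,.025,2
```

```text
time: 60.72
position: [0.6801, -0.1275, 0.017]
tool_rot: [-3.141, 0.003, 0.034]
contact_force: [0.7, -0.5, 0.7]
finger_gap: 0.003
finger_force: 0.0
t60.72 [ 0.6801 -0.1275  0.017 ] [-1.7995e+02  1.6000e-01  1.9700e+00] gap0.003 F0.0 cf [ 0.7 -0.5  0.7]
shift [-0.0007  0.002  -0.0322] rows>=0.19 turn [-0.0001  0.0005 -0.0001] rows>=0.02
```

Now press about 3 mm and drag toward +y.

```bash
python3 -m handwheel '0 0 0 .008 0 0 0;0 0 0 .008 0 0 0;0 0 0 0 0 0 0;0 0 0 0 0 0 0;0 0 0 0 0 0 0;0 0 0 0 0 0 0;0 0 0 0 0 0 0;0 0 0 0 0 0 0'
python3 -m handwheel '0 .002 -.006 0 0 0 0;0 .002 -.008 0 0 0 0;0 .002 -.008 0 0 0 0;0 .002 -.008 0 0 0 0;0 .002 -.008 0 0 0 0;0 .002 -.008 0 0 0 0;0 0 -.008 0 0 0 0;0 0 0 0 0 0 0'
python3 -m handwheel '0 0 0 -.08 0 0 0;.25 0 .05 -.1 0 0 0;.25 0 .12 -.06 0 0 0;.25 0 .16 0 0 0 0;.25 0 .16 0 0 0 0;.25 0 .16 0 0 0 0;.25 0 0 0 0 0 0;.25 0 0 0 0 0 0' 30
python3 plan.py; python3 asc.py -.151 -.080
```

```text
time: 61.38
position: [0.6811, -0.1276, 0.0159]
tool_rot: [-3.141, 0.001, 0.034]
contact_force: [-4.0, 1.4, 9.2]
finger_gap: -0.0
finger_force: 4.6
time: 62.05
position: [0.6821, -0.1134, 0.0125]
tool_rot: [-3.14, 0.004, 0.035]
contact_force: [0.4, -0.7, -0.3]
finger_gap: -0.0
finger_force: 0.0
time: 62.72
position: [0.6873, -0.279, 0.0719]
tool_rot: [-3.14, 0.004, 0.03]
contact_force: [-0.5, -0.2, -0.7]
finger_gap: 0.25
finger_force: 0.0
t62.72 [ 0.6873 -0.279   0.0719] [-179.92    0.23    1.74] gap0.250 F0.0 cf [-0.5 -0.2 -0.7]
cols y from -0.080 step 1.5mm down, rows x
0.7000 ....................................3...........
0.6985 ...............33......3.......333..............
0.6970 ................................................
0.6955 ................................................
0.6940 ................................................
0.6925 ................................................
0.6910 ................................................
0.6895 ................................................
0.6880 ................................................
0.6865 ..........
[... 1970 characters left out ...]
44445.......................
0.6325 ........56........4444445.......................
0.6310 .................54444445.......................
0.6295 ................544433445.......................
0.6280 ................444333345.......................
0.6265 ................55555455........................
0.6250 ................................................
0.6235 ................................................
0.6220 ................................................
0.6205 ................................................
0.6190 .............................................333
0.6175 .44444444..334..344.......4444444444444444444555
0.6160 444444444444445567777766667776667777776666666666
```

```bash
python3 plan.py .678,-.1225,.03,2; python3 -m handwheel '0 -.006 -.08 .02 0 0 0;0 -.006 -.1 .02 0 0 0;0 -.005 -.11 .02 0 0 0;0 -.005 -.11 .02 0 0 0;0 -.005 -.11 .02 0 0 0;0 -.005 -.1 .02 0 0 0;0 0 0 .02 0 0 0;0 0 0 0 0 0 0'
python3 -m handwheel '0 0 0 0 0 0 0;0 0 0 0 0 0 0;0 0 0 0 0 0 0;0 0 0 0 0 0 0;0 0 0 0 0 0 0;0 0 0 0 0 0 0;0 0 0 0 0 0 0;0 0 0 0 0 0 0'
python3 plan.py .678,-.1225,.018,2
```

```text
t62.77 [ 0.6874 -0.277   0.0716] [-179.88    0.27    1.85] gap0.249 F0.0 cf [-1.1 -0.7 -0.2]
shift [-0.0168 -0.6186  0.1678] rows>=3.84 turn [-0.0003  0.0007 -0.0004] rows>=0.05
time: 63.43
position: [0.6734, -0.1206, 0.036]
tool_rot: [-3.139, 0.007, 0.039]
contact_force: [0.1, -0.7, -0.4]
finger_gap: 0.001
finger_force: 0.0
time: 64.1
position: [0.675, -0.1244, 0.038]
tool_rot: [-3.141, 0.003, 0.034]
contact_force: [-1.1, -0.4, -0.3]
finger_gap: 0.001
finger_force: 0.0
t64.10 [ 0.675  -0.1244  0.038 ] [-179.95    0.18    1.95] gap0.001 F0.0 cf [-1.1 -0.4 -0.3]
shift [ 0.0127 -0.007   0.0799] rows>=0.49 turn [-0.0001  0.0005 -0.0002] rows>=0.03
```

```bash
python3 -m handwheel '0 .0127 -.007 .02 0 0 0;0 0 0 .03 0 0 0;0 0 0 .02 0 0 0;0 0 0 .01 0 0 0;0 0 0 .006 0 0 0;0 0 0 .005 0 0 0;0 0 0 0 0 0 0;0 0 0 0 0 0 0'
python3 -m handwheel '0 0 -.004 0 0 0 0;0 0 -.005 0 0 0 0;0 0 -.006 0 0 0 0;0 0 -.006 0 0 0 0;0 0 -.006 0 0 0 0;0 0 -.006 0 0 0 0;0 0 0 0 0 0 0;0 0 0 0 0 0 0'
python3 -m handwheel '0 0 0 -.08 0 0 0;.25 0 .05 -.1 0 0 0;.25 0 .12 -.06 0 0 0;.25 0 .16 0 0 0 0;.25 0 .16 0 0 0 0;.25 0 .16 0 0 0 0;.25 0 0 0 0 0 0;.25 0 0 0 0 0 0' 30
python3 asc.py -.151 -.080 | head -34
```

```text
time: 64.77
position: [0.6787, -0.122, 0.0171]
tool_rot: [-3.14, 0.003, 0.034]
contact_force: [-3.6, 0.9, 8.6]
finger_gap: -0.0
finger_force: 4.3
time: 65.43
position: [0.6794, -0.1145, 0.0177]
tool_rot: [3.141, -0.0, 0.035]
contact_force: [-1.8, 0.9, 8.6]
finger_gap: -0.004
finger_force: 3.7
time: 66.1
position: [0.6828, -0.279, 0.0743]
tool_rot: [-3.14, 0.004, 0.03]
contact_force: [0.4, 1.2, -1.2]
finger_gap: 0.251
finger_force: 0.0
cols y from -0.080 step 1.5mm down, rows x
0.7000 .........................................3......
0.6985 ............33...........33.....................
0.6970 ................................................
0.6955 ................................................
0.6940 ................................................
0.6925 ................................................
0.6910 ................................................
0.6895 ................................................
0.6880 ................................................
0.6865 ................................................
0.6850 ................................................
0.
[... 529 characters left out ...]
........445555566...........
0.6685 ............................445556667...........
0.6670 ...................6..........655667............
0.6655 ..................5555.........6556.............
0.6640 .................6555555......65555.............
0.6625 ................6555444556....55445.............
0.6610 .......66566....65554444567..5444445............
0.6595 ....655555567..6666544455565554444455...........
0.6580 ....5555445566.66655444556554455555556..........
0.6565 ...5556554556655555544556..54566666555..........
0.6550 ...55666555556..54444456....4567766555......5...
0.6535 ...55666655556...5444456.....5677654455..77755..
0.6520 ....5678765556...544445......55676544455667665..
```

The divider face is really at y≈−.148 (nut F lies against it), so a finger does fit to the right of B. Gripping it normally.

```bash
python3 -m handwheel '.18 -.004 -.09 .02 0 0 0;.18 -.004 -.12 .02 0 0 0;.18 -.004 -.13 .02 0 0 0;.18 0 -.13 .02 0 0 0;.18 0 -.1 .02 0 0 0;.18 0 -.04 .02 0 0 0;.18 0 0 0 0 0 0;.18 0 0 0 0 0 0' 30
python3 -m handwheel '.18 0 0 0 0 0 0;.18 0 0 0 0 0 0;.18 0 0 0 0 0 0;.18 0 0 0 0 0 0;.18 0 0 0 0 0 0;.18 0 0 0 0 0 0;.18 0 0 0 0 0 0;.18 0 0 0 0 0 0'
python3 plan.py .6785,-.1268,.03,2
```

```text
time: 66.82
position: [0.6749, -0.1231, 0.0447]
tool_rot: [-3.141, 0.004, 0.037]
contact_force: [0.7, 0.6, 0.4]
finger_gap: 0.175
finger_force: 0.0
time: 67.48
position: [0.6751, -0.1243, 0.0452]
tool_rot: [-3.141, 0.003, 0.034]
contact_force: [-0.3, 0.1, -0.4]
finger_gap: 0.182
finger_force: 0.0
t67.48 [ 0.6751 -0.1243  0.0452] [-179.94    0.18    1.95] gap0.182 F0.0 cf [-0.3  0.1 -0.4]
shift [0.0134 0.0106 0.0606] rows>=0.38 turn [-0.0002  0.0005 -0.0001] rows>=0.03
```

```bash
python3 -m handwheel '.18 .0134 .0106 .02 0 0 0;.18 0 0 .02 0 0 0;.18 0 0 .02 0 0 0;.18 0 0 .02 0 0 0;.18 0 0 .02 0 0 0;.18 0 0 .02 0 0 0;.18 0 0 .01 0 0 0;.18 0 0 0 0 0 0'
python3 plan.py .6785,-.1268,.008,2
```

```text
time: 68.15
position: [0.6782, -0.1259, 0.012]
tool_rot: [-3.139, 0.004, 0.034]
contact_force: [0.9, 1.0, 0.2]
finger_gap: 0.181
finger_force: 0.8
t68.15 [ 0.6782 -0.1259  0.012 ] [-179.87    0.24    1.96] gap0.181 F0.8 cf [0.9 1.  0.2]
shift [0.0012 0.0038 0.0162] rows>=0.10 turn [-0.0004  0.0007 -0.0001] rows>=0.04
```

In, with no contact force. Go down 4 mm more, close, lift, and carry it to the −y bay.

```bash
python3 -m handwheel '.18 0 0 .008 0 0 0;.18 0 0 .008 0 0 0;.05 0 0 0 0 0 0;.05 0 0 0 0 0 0;.05 0 0 0 0 0 0;.05 0 0 0 0 0 0;.05 0 0 0 0 0 0;.05 0 0 0 0 0 0' 30
python3 -m handwheel '.05 0 0 -.04 0 0 0;.05 0 0 -.06 0 0 0;.05 0 0 -.06 0 0 0;.05 0 0 -.06 0 0 0;.05 0 0 0 0 0 0;.05 0 0 0 0 0 0;.05 0 0 0 0 0 0;.05 0 0 0 0 0 0'
python3 plan.py .648,-.268,.06,2
```

```text
time: 68.82
position: [0.6788, -0.1272, 0.009]
tool_rot: [-3.142, 0.002, 0.034]
contact_force: [-0.1, -0.4, 1.8]
finger_gap: 0.125
finger_force: 29.4
time: 69.48
position: [0.6779, -0.1264, 0.0627]
tool_rot: [-3.14, 0.005, 0.034]
contact_force: [0.2, 0.8, 0.4]
finger_gap: 0.124
finger_force: 29.2
t69.48 [ 0.6779 -0.1264  0.0627] [-179.91    0.28    1.97] gap0.124 F29.2 cf [0.2 0.8 0.4]
shift [-0.1388  0.562   0.0108] rows>=3.47 turn [-0.0002  0.0008 -0.0001] rows>=0.04
```

```bash
python3 -m handwheel '.05 -.01 .09 0 0 0 0;.05 -.01 .1 0 0 0 0;.05 -.01 .1 0 0 0 0;.05 -.01 .1 0 0 0 0;.05 -.01 .1 0 0 0 0;.05 -.01 .1 0 0 0 0;.05 0 0 .06 0 0 0;.05 0 0 .06 0 0 0'
python3 -m handwheel '.05 0 0 0 0 0 0;.3 0 0 0 0 0 0;.3 0 0 0 0 0 0;.3 0 0 0 0 0 0;.3 0 .04 -.08 0 0 0;.3 0 .16 -.08 0 0 0;.3 0 .16 0 0 0 0;.3 0 .16 0 0 0 0'
python3 cnt.py|grep top; python3 asc.py -.151 -.071|head -52
```

```text
time: 70.15
position: [0.6687, -0.2762, 0.0331]
tool_rot: [-3.141, 0.002, 0.032]
contact_force: [0.1, 0.3, 0.1]
finger_gap: 0.127
finger_force: 29.3
time: 70.82
position: [0.6754, -0.4028, 0.0765]
tool_rot: [3.138, -0.002, 0.037]
contact_force: [0.2, -1.0, -0.2]
finger_gap: 0.298
finger_force: 0.0
top + bay px 843 grey 614 brass 211 [211] [[354, 212]]
top 0 bay px 845 grey 837 brass 0 [] []
top - bay px 844 grey 756 brass 58 [33, 25] [[421, 205], [414, 209]]
cols y from -0.071 step 1.5mm down, rows x
0.7000 ......................................................
0.6985 ................44...44......44444..4.3...............
0.6970 ......................................................
0.6955 ......................................................
0.6940 ......................................................
0.6925 ......................................................
0.6910 ......................................................
0.6895 ......................................................
0.6880 ......................................................
0.6865 .............................
[... 1867 characters left out ...]
456..65554444455..
0.6400 ........6677655567.65444445..654444445....5554444445..
0.6385 ........6787665567.64444456..65444445......6......45..
0.6370 ........667665556...5555556..6555445..................
0.6355 ........655555556.....6.65566555545...................
0.6340 ..........6655556.......55555556......................
0.6325 ..............66.......65444456.......................
0.6310 .......................54444445.......................
0.6295 ......................544444445.......................
0.6280 ......................444444445.......................
0.6265 ......................55555555........................
0.6250 ......................................................
```

Two nuts are in the −y bay. Next I squeeze E and F together along x, using the free space above E and below F.

```bash
python3 -m handwheel '.375 0 -.1 0 0 0 -.0188;.375 0 -.1 0 0 0 -.0188;.375 0 -.1 0 0 0 -.0188;.375 0 0 0 0 0 -.0188;.375 0 0 0 0 0 -.0188;.375 0 0 0 0 0 -.0188;.375 0 0 0 0 0 -.0188;.375 0 0 0 0 0 -.0188' 30
python3 -m handwheel '.375 0 0 0 0 0 -.0188;.375 0 0 0 0 0 -.0188;.375 0 0 0 0 0 -.0188;.375 0 0 0 0 0 -.0188;.375 0 0 0 0 0 -.0188;.375 0 0 0 0 0 0;.375 0 0 0 0 0 0;.375 0 0 0 0 0 0' 30
python3 plan.py .651,-.135,.045,91
```

```text
time: 71.63
position: [0.6622, -0.3258, 0.0727]
tool_rot: [-3.138, 0.001, 0.987]
contact_force: [-0.2, 0.4, 0.8]
finger_gap: 0.373
finger_force: 0.0
time: 72.3
position: [0.662, -0.327, 0.0725]
tool_rot: [-3.139, -0.001, 1.569]
contact_force: [0.1, -0.1, -0.7]
finger_gap: 0.372
finger_force: 0.0
t72.30 [ 0.662  -0.327   0.0725] [-1.7983e+02 -5.0000e-02  8.9870e+01] gap0.372 F0.0 cf [ 0.1 -0.1 -0.7]
shift [ 0.7677 -0.0455  0.1107] rows>=4.66 turn [-0.0005 -0.0001 -0.0031] rows>=0.16
```

```bash
python3 -m handwheel '.375 .1 -.006 0 0 0 0;.375 .128 -.0075 .015 0 0 0;.375 .13 -.008 .02 0 0 -.003;.375 .13 -.008 .02 0 0 0;.375 .13 -.008 .025 0 0 0;.375 .1 -.006 .03 0 0 0;.375 .05 -.002 0 0 0 0;.375 0 0 0 0 0 0'
python3 -m handwheel '.375 0 0 0 0 0 0;.375 0 0 0 0 0 0;.375 0 0 0 0 0 0;.375 0 0 0 0 0 0;.375 0 0 0 0 0 0;.375 0 0 0 0 0 0;.375 0 0 0 0 0 0;.375 0 0 0 0 0 0'
python3 plan.py .651,-.135,.03,91
```

```text
time: 72.97
position: [0.6479, -0.1331, 0.0443]
tool_rot: [-3.137, -0.002, 1.591]
contact_force: [0.2, -0.2, 1.3]
finger_gap: 0.375
finger_force: 0.0
time: 73.63
position: [0.6485, -0.1364, 0.0449]
tool_rot: [-3.138, -0.001, 1.588]
contact_force: [-1.0, 0.7, -0.2]
finger_gap: 0.373
finger_force: 0.0
t73.63 [ 0.6485 -0.1364  0.0449] [-1.7982e+02 -5.0000e-02  9.1010e+01] gap0.373 F0.0 cf [-1.   0.7 -0.2]
shift [0.0053 0.0102 0.0594] rows>=0.36 turn [-0.0005 -0.0001  0.    ] rows>=0.03
```

```bash
python3 -m handwheel '.375 .0053 .0102 .02 0 0 0;.375 0 0 .02 0 0 0;.375 0 0 .02 0 0 0;.375 0 0 .02 0 0 0;.375 0 0 .02 0 0 0;.375 0 0 .016 0 0 0;.375 0 0 0 0 0 0;.375 0 0 0 0 0 0'
python3 plan.py .651,-.135,.008,91
python3 -m handwheel '.375 0 0 .01 0 0 0;.375 0 0 .01 0 0 0;.375 0 0 .01 0 0 0;.375 0 0 0 0 0 0;.375 0 0 0 0 0 0;.375 0 0 0 0 0 0;.375 0 0 0 0 0 0;.375 0 0 0 0 0 0'
python3 plan.py .651,-.135,.007,91
```

```text
time: 74.3
position: [0.6513, -0.1347, 0.0158]
tool_rot: [-3.139, -0.001, 1.589]
contact_force: [1.4, -0.4, 0.1]
finger_gap: 0.377
finger_force: 0.6
t74.30 [ 0.6513 -0.1347  0.0158] [-1.7986e+02 -5.0000e-02  9.1030e+01] gap0.377 F0.6 cf [ 1.4 -0.4  0.1]
shift [-0.0011 -0.0012  0.0312] rows>=0.19 turn [-0.0004 -0.0001  0.0001] rows>=0.02
time: 74.97
position: [0.6523, -0.135, 0.0089]
tool_rot: [3.141, 0.0, 1.589]
contact_force: [4.9, -0.5, 0.3]
finger_gap: 0.379
finger_force: 2.7
t74.97 [ 0.6523 -0.135   0.0089] [179.97   0.    91.02] gap0.379 F2.7 cf [ 4.9 -0.5  0.3]
shift [ 0.0001 -0.0051  0.0074] rows>=0.05 turn [0.0001 0.     0.0001] rows>=0.00
```

```bash
python3 -m handwheel '.33 0 0 0 0 0 0;.29 0 0 0 0 0 0;.25 0 0 0 0 0 0;.2 0 0 0 0 0 0;.15 0 0 0 0 0 0;.1 0 0 0 0 0 0;.05 0 0 0 0 0 0;.05 0 0 0 0 0 0' 40
python3 plan.py
python3 -m handwheel '.05 0 0 -.03 0 0 0;.05 0 0 -.05 0 0 0;.05 0 0 -.06 0 0 0;.05 0 0 -.06 0 0 0;.05 0 0 -.03 0 0 0;.05 0 0 0 0 0 0;.05 0 0 0 0 0 0;.05 0 0 0 0 0 0'
python3 plan.py .66,-.188,.05,91
python3 - <<'E'
from h import *
s=snap("scene"); P=ctrl.observe()["position"]; p=proj(s,P)[0].astype(int); c=s["img"][p[1]-35:p[1]+65,p[0]-60:p[0]+60]
cv2.imwrite("pics/c9.png",cv2.resize(c,None,fx=5,fy=5,interpolation=cv2.INTER_CUBIC)[:,:,::-1])
h=cv2.cvtColor(s["img"],cv2.COLOR_RGB2HSV)[p[1]-12:p[1]+14,p[0]-20:p[0]+20]
for r in h: print("".join("#" if q[2]<45 else ("o" if q[1]>110 else ".") for q in r))
E
```

```text
time: 75.63
position: [0.6509, -0.1347, 0.0083]
tool_rot: [-3.138, -0.001, 1.589]
contact_force: [0.4, -0.3, 0.1]
finger_gap: 0.123
finger_force: 37.1
t75.63 [ 0.6509 -0.1347  0.0083] [-1.7981e+02 -5.0000e-02  9.1030e+01] gap0.123 F37.1 cf [ 0.4 -0.3  0.1]
time: 76.3
position: [0.6506, -0.1346, 0.0655]
tool_rot: [-3.137, -0.001, 1.589]
contact_force: [-0.1, 0.1, -0.5]
finger_gap: 0.125
finger_force: 38.8
t76.30 [ 0.6506 -0.1346  0.0655] [-1.7977e+02 -7.0000e-02  9.1030e+01] gap0.125 F38.8 cf [-0.1  0.1 -0.5]
shift [-0.2145  0.0339  0.0617] rows>=1.35 turn [-0.0007 -0.0002  0.0001] rows>=0.03
#########################.##oooooooooooo
############################oooooooooooo
############################oooooooooooo
####..######################oooooooooooo
.......#####################oooooooooooo
......############..########oooooooooooo
....##############..######.#oooooooooooo
..################..######.#oooooooooooo
###################.#######.oooooooooooo
########.##########.#######ooooooooooooo
######....#########.##o#oo#ooooooooooooo
###........########.##oooooooooooooooooo
###.........#######.##oooooooooooooooooo
#.............#####..#oooooooooooooooooo
...............####...oooooooooooooooooo
.................#..##oooooooooooooooooo
...................###ooo#..oooooooooooo
....................########.ooooooooooo
.....................####..##..ooooooooo
......................##...####.oooooooo
......................##########.ooooooo
.......................##########..ooooo
.....................##############..ooo
...................#################..oo
.................####################...
................##########...#########..
```

Something is held (gap .125). Dropping it in the middle bay, then counting.

```bash
python3 -m handwheel '.05 -.05 .008 0 0 0 0;.05 -.06 .01 0 0 0 0;.05 -.06 .01 0 0 0 0;.05 -.05 .006 .02 0 0 0;.05 0 0 .06 0 0 0;.05 0 0 .06 0 0 0;.05 0 0 0 0 0 0;.05 0 0 0 0 0 0'
python3 -m handwheel '.3 0 0 0 0 0 0;.3 0 0 0 0 0 0;.3 0 0 0 0 0 0;.3 0 0 -.1 0 0 0;.3 -.1 0 -.08 0 0 0;.3 -.16 0 0 0 0 0;.3 -.16 0 0 0 0 0;.3 -.16 0 0 0 0 0'
python3 -m handwheel '.3 -.16 0 0 0 0 0;.3 -.1 0 0 0 0 0;.3 0 0 0 0 0 0;.3 0 0 0 0 0 0;.3 0 0 0 0 0 0;.3 0 0 0 0 0 0;.3 0 0 0 0 0 0;.3 0 0 0 0 0 0'
python3 plan.py;python3 cnt.py|grep top; python3 asc.py -.230 -.071
```

```text
time: 77.02
position: [0.6584, -0.1883, 0.0274]
tool_rot: [-3.133, -0.004, 1.589]
contact_force: [-0.6, 0.2, -0.7]
finger_gap: 0.126
finger_force: 38.8
time: 77.68
position: [0.6643, -0.3358, 0.078]
tool_rot: [-3.141, 0.001, 1.591]
contact_force: [1.3, 0.4, -0.7]
finger_gap: 0.302
finger_force: 0.0
time: 78.35
position: [0.6649, -0.398, 0.0758]
tool_rot: [-3.138, -0.001, 1.591]
contact_force: [0.4, 0.4, -0.2]
finger_gap: 0.299
finger_force: 0.0
t78.35 [ 0.6649 -0.398   0.0758] [-1.7981e+02 -6.0000e-02  9.1130e+01] gap0.299 F0.0 cf [ 0.4  0.4 -0.2]
top + bay px 843 grey 674 brass 157 [157] [[351, 213]]
top 0 bay px 845 grey 775 brass 57 [57] [[384, 207]]
top - bay px 844 grey 758 brass 57 [32, 25] [[421, 205], [414, 209]]
cols y from -0.071 step 1.5mm down, rows x
0.7000 .........................................................33...........................................3....
0.6985 ..................4.4......444...4....44...................................................................
0.6970 ...44....................................................................................
[... 5528 characters left out ...]
..........
0.6235 ...........................................................................................................
0.6220 ...........................................................................................................
0.6205 ...............................................................................4.444444444444444444.4444444
0.6190 5...............................................44444444444444.....44444.4445555544455555567778888888888888
0.6175 54.......44...44.444444.4.4.....444444444444444444555555567787777777777777778877777778888899999999999999999
0.6160 44.44444444445555544567777777777777777777777777777777777889999999999999999999999999999999999999999999999999
```

Each bay now has at least two nuts (6/2/2). I'm raising the arm clear for a last check of everything.

```bash
python3 -m handwheel '.3 0 0 -.1 0 0 0;.3 0 -.05 -.12 0 0 0;.3 0 -.1 -.12 0 0 0;.3 0 -.1 -.12 0 0 0;.3 0 -.1 -.1 0 0 0;.3 0 -.1 0 0 0 0;.3 0 0 0 0 0 0;.3 0 0 0 0 0 0'
python3 - <<'E'
from find import *
T=snap("top");S=snap("scene")
a=cv2.resize(T["img"][170:350,130:450],None,fx=2.4,fy=2.4,interpolation=cv2.INTER_CUBIC)
b=cv2.resize(S["img"][200:350,230:530],(768,168*0+384) if 0 else None,fx=1,fy=1)
b=cv2.copyMakeBorder(b,0,0,0,768-b.shape[1],0)
cv2.imwrite("pics/fin.png",np.vstack([a,b])[:,:,::-1])
# boss-top holes of seated castings
casts(T,dict(sq=(.6741,.0626),ro=(.6595,.1513),lo=(.6448,.24)))
for n,X in dict(sq=(.6741,.0626),ro=(.6595,.1513),lo=(.6448,.24)).items():
    p=proj(T,[*X,.06])[0]; im,o,f=up(T,p,12); g=cv2.GaussianBlur(im.max(2),(0,0),4).astype(float)
    Y,Xg=np.mgrid[:g.shape[0],:g.shape[1]]; g[np.hypot(Xg-72,Y-72)>24]=255
    w=np.clip(np.percentile(g[g<255],40)-g,0,None); print(n,ray(T,frompx([(w*Xg).sum()/w.sum(),(w*Y).sum()/w.sum()],o,f),.06)[0][:2].round(4))
E
```

```text
time: 79.17
position: [0.5518, -0.4018, 0.2167]
tool_rot: [-3.139, -0.0, 1.588]
contact_force: [-0.1, 0.8, 0.5]
finger_gap: 0.303
finger_force: 0.0
sq hole [283.3 197.3] [0.6794 0.0632] rect [669.2  79.8] [101.4 129.4] 9.2
ro hole [245.9 203.9] [0.6639 0.1531] rect [657.  154.8] [100.9 155. ] 9.5
lo hole [208.6 210.1] [0.6498 0.242 ] rect [644.9 228. ] [100.6 116. ] 9.2
sq [0.6754 0.0623]
ro [0.6597 0.1509]
lo [0.6459 0.239 ]
```

View pics/fin.png

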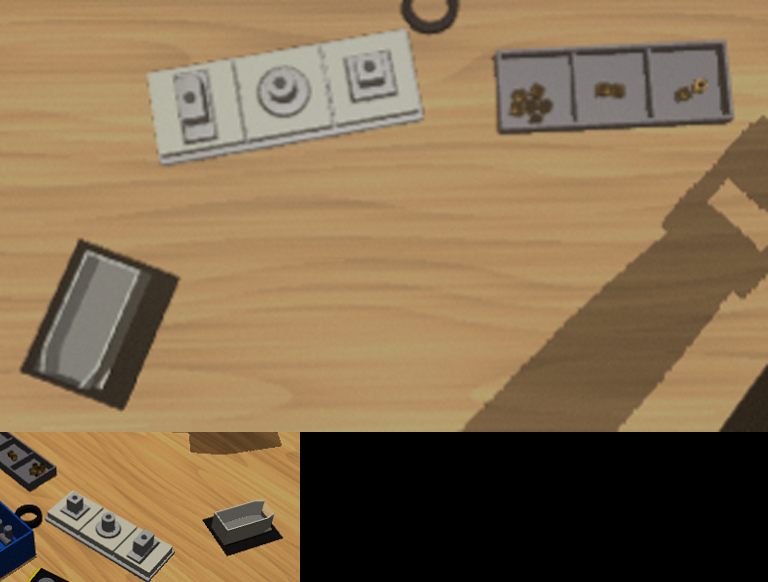

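The last view shows all three castings seated, nuts 6/2/2 in the bays, and the empty shaker upright and centred on the mat (the offset is parallax). Handing in.

```bash
python3 -c "
from bench import ctrl
print(ctrl.hand_in())"
```

```text
the job is handed in; nothing more can be done
None
```

I handed the job in with all three castings seated in their own nests, the ten nuts split 6/2/2 over the bays (the pour dropped them all in one bay, so I moved four by gripper) and the empty shaker upright on the mat; the tools were left alone, and no pass/fail verdict came back.

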